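# Sort full from empty spice canisters by weight and stow the full ones

### The arm

A 6-joint arm with a two-finger parallel gripper is mounted at the origin on the work surface. World frame = base frame: x ahead of the robot, y to its left, z up, the work surface at z = 0. Lengths are in m, angles in rad, forces in N, time in s.
With the tool pointing down it reaches from about 0.3 to 0.775 m from the base axis. Payload 14.6 kg.
Tool frame: the origin (TCP) lies midway between the tips of the shut fingers; the grasp point (between the pads) lies 19 mm behind it (grasp_offset is the distance from the TCP to the grasp point, in m); z points along the fingers, y is the line along which they close (so a half turn about z gives the same grasp; the last joint's range is limited). The gripper opens to 94 mm and grips with 3 to 60 N. Pads are 16 mm wide; open, the fingers measure 119 mm over their backs; the gripper's body (75 mm by 177 mm) begins 78 mm behind the grasp point.
Start: joints at [1.146, 0.3, 1.521, -0, 1.321, -0.067], TCP at [0.193, 0.515, 0.205] pointing down, gripper open.
Joint ranges: [-3.03, 3.03], [-0.79, 2.21], [0.23, 2.52], [-1.04, 4.18], [0, 3.07], [-2.55, 2.55]. Speed limits (rad/s): [2.22, 2.22, 2.57, 3.14, 3.14, 3.14].

### API

Orientations are given as [roll, pitch, yaw] about the fixed x, y, z axes, in that order (R = Rz(yaw) Ry(pitch) Rx(roll)).
In Python, from station import * gives the robot as it stands. The module is installed in compiled form; this text tells all that it offers.
- The arm moves only by the tool send_rows, never from a script. Its argument "rows" is a list of rows, each an object of numbers: "dx", "dy", "dz": the shift along the tool's x, y, z in mm; "roll": the turn about the tool's z in degrees; "jaw": the closure, from -1 (fully open) to 1 (shut). In form: [{"dx": .., "dy": .., "dz": .., "roll": .., "jaw": ..}, ...]. A call has 1 to 12 rows; each row shifts and turns the commanded pose from where the row before left it, along the tool's axes as they then stand; what a row does not reach is not made up. A row lasts 1/12 s, in which the tool goes at most 41.7 mm and 7.16 degrees, less where a joint would pass 70% of its speed; a pose out of reach is approached as far as the arm can. A call is refused whole if a number of a shift passes 41.7 or a number of a turn 7.16, either way. A call with a gripper value outside its range is refused whole. The fingers move at their own pace and stop on an object; "force" is the grip in N (left out, the last holds). Time passes only in rows, so rows that do not move let the fingers close. It gives the time, the measured TCP pose, the force, the opening and the grip force at its end, in the units of the state.
- get_obs(): the state, without advancing time (a new reading comes with each control period).
- camera(name): name is "scene" or "top"; returns a dict with "frame" (420x560x3 uint8, red, green, blue), "z_map" (420x560 float32, m along the optical axis (not along the pixel's ray), 0 where there is no reading), "camera_matrix" (3x3 intrinsics, pixels), "rvec" (rotation vector, rad) and "tvec" (3), from world to camera coordinates, as OpenCV has them. Camera axes: x right, y down, z forward; pixel columns grow to the right and rows downward; lengths in m; the calibration is good to about 2 mm. A picture is of the moment at which its call begins.
- hand_in(): hands the job in; it is judged then, once.
The state is a dict: "time_s": time; "qpos": joint angles; "joint_vel": joint speeds; "tau": joint torques, N m; "ee_pos": TCP position; "eef_rot": TCP orientation; "force": force on the tool from outside, world axes, zero at the start; "moment": the same for the moment, N m; "grip_width": finger opening in m; "grip_force": force on a finger pad.
Only numpy, scipy, OpenCV 4.12 (cv2) and the standard library are available. Lean on these libraries where they do the work, as an engineer would, in place of code of your own. Each camera call takes 0.05 s, during which the arm holds its last target. There are 200 camera calls.

### The job

Press the steel paddle beside the oak spice drawer down to its stop so that the drawer pops out, then pull the drawer open as far as it goes. Lift each spice canister to feel whether it is full (heavy) or empty (light): stand every full one upright in the drawer's front row, one to a compartment, where its sprung floor sinks right down, and every empty one upright in the blue refill tray, where the floor stays up. Then push the drawer gently fully home without slamming it, and leave the bowl, grater, scoop and stopper where they lie.

Things in the scene. Friction and masses are not known exactly. Their poses are not given: they have to be found in the camera images.
- unit: fixed low oak carcase on the worktop, 260 deep (x) by 340 wide (y) by 130 mm high, holding one drawer. Origin: middle of the lower edge of its front face; x points into the carcase (away from the robot), y to the left. A grey paddle housing is joined to its left side (y 170 to 260 mm, x 0 to 140, 142 high)
- drawer (a joint): travel of the drawer towards the unit's -x: 0 shut, 0.16 m fully open at its stop. Damped runner (25 N s/m, 2 N friction), stays where it is left. No handle; its oak front covers the carcase's face when shut. The pressed paddle kicks it out by about 45 mm, leaving as wide a gap between front and carcase, where the front's upper edge can be hooked from above and pulled
- front_top (a point): middle of the upper edge of the drawer's oak front, which is 18 mm thick (x), 316 wide (y) and reaches from 8 to 100 mm above the worktop; axes as the unit's, moves with the drawer; the point lies in the middle of the thickness
- row (a point): middle of the drawer's front row, 22 mm above the worktop, 55 mm behind front_top; axes as the unit's. Four compartments along y, centres at y = -0.111, -0.037, 0.037, 0.111, each 70 wide (y), 80 mm long (x), dividers 36 mm high; clear of the carcase when open. Each has a sprung floor plate, bare 10 mm above this point; a full canister sinks it to this height, an empty one stays up
- paddle (a joint): angle of the steel kick-open paddle left of the drawer: 0 up at rest, 0.72 rad fully pressed at its stop; springs back when let go. About 3 N on the pad starts it, under 12 N takes it to the stop
- paddle_pad (a point): middle of the black rubber pad (40 by 44 mm) on top of the paddle near its front end; press it straight down. The hinge runs along y, 110 mm behind it at 60 mm height (unit x 0.020, y 0.225). At rest the paddle rises forward at 0.40 rad, pad about 109 mm above the worktop; at the stop it slopes down at 0.32 rad, pad about 32 mm above the worktop
- tray: blue plastic refill tray, fixed, 100 (x) by 170 (y) by 35 mm high, walls 5 mm, open on top, with a low rib across its middle that makes two places side by side, centres at y = -0.041 and 0.041, each about 78 by 90 mm. Origin: centre of the underside
- tray_in (a point): middle of the tray, 7 mm above the worktop, axes as the tray's. Each of its two places has a sprung floor plate like the drawer's, bare 10 mm above this point: an empty canister stays up there, a full one sinks it to this height (about 2.2 to 2.9 N on a plate sinks it)
- jar_a: one of four to six look-alike white ceramic spice canisters with a terracotta band, closed. Body 60 mm across and 60 high; on it a white cap 40 mm across, 60 to 90 mm up, by which to lift it, with a flat grey button on top. Origin: centre of the underside, z up. Full ones weigh 340 to 460 g, empty ones 125 to 175 g; only the weight tells
- jar_b: one of four to six look-alike white ceramic spice canisters with a terracotta band, closed. Body 60 mm across and 60 high; on it a white cap 40 mm across, 60 to 90 mm up, by which to lift it, with a flat grey button on top. Origin: centre of the underside, z up. Full ones weigh 340 to 460 g, empty ones 125 to 175 g; only the weight tells
- jar_c: one of four to six look-alike white ceramic spice canisters with a terracotta band, closed. Body 60 mm across and 60 high; on it a white cap 40 mm across, 60 to 90 mm up, by which to lift it, with a flat grey button on top. Origin: centre of the underside, z up. Full ones weigh 340 to 460 g, empty ones 125 to 175 g; only the weight tells
- jar_d: one of four to six look-alike white ceramic spice canisters with a terracotta band, closed. Body 60 mm across and 60 high; on it a white cap 40 mm across, 60 to 90 mm up, by which to lift it, with a flat grey button on top. Origin: centre of the underside, z up. Full ones weigh 340 to 460 g, empty ones 125 to 175 g; only the weight tells
- jar_e: one of four to six look-alike white ceramic spice canisters with a terracotta band, closed. Body 60 mm across and 60 high; on it a white cap 40 mm across, 60 to 90 mm up, by which to lift it, with a flat grey button on top. Origin: centre of the underside, z up. Full ones weigh 340 to 460 g, empty ones 125 to 175 g; only the weight tells
- jar_f: one of four to six look-alike white ceramic spice canisters with a terracotta band, closed. Body 60 mm across and 60 high; on it a white cap 40 mm across, 60 to 90 mm up, by which to lift it, with a flat grey button on top. Origin: centre of the underside, z up. Full ones weigh 340 to 460 g, empty ones 125 to 175 g; only the weight tells
- bowl: terracotta-coloured ceramic bowl, 100 mm across, 45 high; leave alone. Origin: centre of the underside
- grater: steel cinnamon grater with a black handle, 220 mm long along its x, lying; leave alone. Origin: underside near the handle end of the blade
- scoop: bamboo scoop, 150 mm long along its x, lying; leave alone. Origin: underside near its middle
- stopper: grey silicone lid stopper, 72 mm across, 28 high; leave alone. Origin: centre of the underside

How it is judged:
On the way, in this order (a step that is already met when the one before it is completed fails the run):
1. the paddle is pressed down to its stop (value of joint paddle above 0.66 rad), for 0.1 s.
2. the drawer is pulled fully open (value of joint drawer above 0.152 m), for 0.2 s.
At the end, for the whole second after the job is handed in: the drawer is shut to within 6 mm; every full canister stands upright (within 0.15 rad) in a compartment of the drawer's front row with its sprung floor sunk, every empty one upright in the refill tray with its floor up, all at rest (value of joint drawer below 0.006 m and ((x of jar_a in the frame of row between -0.043 and 0.043 m and y of jar_a in the frame of row between -0.147 and 0.147 m and z of jar_a in the frame of row between -0.006 and 0.0045 m) or (x of jar_a in the frame of tray_in between -0.046 and 0.046 m and y of jar_a in the frame of tray_in between -0.081 and 0.081 m and z of jar_a in the frame of tray_in between 0.0065 and 0.016 m)) and angle between each of jar_a, jar_b, jar_c, jar_d, jar_e, jar_f's own z axis and vertical below 0.15 rad and linear speed of each of jar_a, jar_b, jar_c, jar_d, jar_e, jar_f below 0.03 m/s and ((x of jar_b in the frame of row between -0.043 and 0.043 m and y of jar_b in the frame of row between -0.147 and 0.147 m and z of jar_b in the frame of row between -0.006 and 0.0045 m) or (x of jar_b in the frame of tray_in between -0.046 and 0.046 m and y of jar_b in the frame of tray_in between -0.081 and 0.081 m and z of jar_b in the frame of tray_in between 0.0065 and 0.016 m)) and ((x of jar_c in the frame of row between -0.043 and 0.043 m and y of jar_c in the frame of row between -0.147 and 0.147 m and z of jar_c in the frame of row between -0.006 and 0.0045 m) or (x of jar_c in the frame of tray_in between -0.046 and 0.046 m and y of jar_c in the frame of tray_in between -0.081 and 0.081 m and z of jar_c in the frame of tray_in between 0.0065 and 0.016 m)) and ((x of jar_d in the frame of row between -0.043 and 0.043 m and y of jar_d in the frame of row between -0.147 and 0.147 m and z of jar_d in the frame of row between -0.006 and 0.0045 m) or (x of jar_d in the frame of tray_in between -0.046 and 0.046 m and y of jar_d in the frame of tray_in between -0.081 and 0.081 m and z of jar_d in the frame of tray_in between 0.0065 and 0.016 m)) and ((x of jar_e in the frame of row between -0.043 and 0.043 m and y of jar_e in the frame of row between -0.147 and 0.147 m and z of jar_e in the frame of row between -0.006 and 0.0045 m) or (x of jar_e in the frame of tray_in between -0.046 and 0.046 m and y of jar_e in the frame of tray_in between -0.081 and 0.081 m and z of jar_e in the frame of tray_in between 0.0065 and 0.016 m)) and ((x of jar_f in the frame of row between -0.043 and 0.043 m and y of jar_f in the frame of row between -0.147 and 0.147 m and z of jar_f in the frame of row between -0.006 and 0.0045 m) or (x of jar_f in the frame of tray_in between -0.046 and 0.046 m and y of jar_f in the frame of tray_in between -0.081 and 0.081 m and z of jar_f in the frame of tray_in between 0.0065 and 0.016 m))); the robot touches nothing.
It fails at once if the drawer is slammed (closing faster than 0.4 m/s) (velocity of joint drawer below -0.4 m/s).
It fails at once if the bowl is moved more than 30 mm (distance of bowl from where it was at the start of the episode above 0.03 m).
It fails at once if the grater is moved more than 30 mm (distance of grater from where it was at the start of the episode above 0.03 m).
It fails at once if the scoop is moved more than 30 mm (distance of scoop from where it was at the start of the episode above 0.03 m).
It fails at once if the stopper is moved more than 30 mm (distance of stopper from where it was at the start of the episode above 0.03 m).
Of jar_a, jar_b, jar_c, jar_d, jar_e, jar_f only 4 to 6 are there at a start; the rules pass over those that are not, and their reading is None.
At some moment in a run one of jar_a, jar_b, jar_c, jar_d, jar_e, jar_f may be knocked a few centimetres aside while the robot is not near it.
It also fails if it takes over 210 s, if anything falls off the work surface, if the arm or the gripper's body presses on something with over 40 N, if the wrist force passes 120 N, or if a joint passes its speed limit or range.

## Working session

There is one attempt and no reset: what is moved stays moved. The work goes in short steps, Python scripts to look and compute and a tool call to move; the robot and the scene stay as the last step left them, time stands still between calls to the robot, and variables do not carry over. Pictures are saved under pics/ and viewed, at most 14 in all, crops included, and the job is handed in when it is done.

Besides the shell and the picture viewer there is one more tool, called after "Request:" by a JSON object that holds its "name" and its "arguments", one argument or row to a line. send_rows: Moves the arm, as the interface text tells. Its arguments: {"type":"object","properties":{"rows":{"type":"array"},"force":{"type":"number"}},"required":["rows"]}

```bash
mkdir -p pics; cat > h.py <<'E'
from station import *
import numpy as np, cv2
def cloud(c):
    z=c["z_map"];K=c["camera_matrix"];R,_=cv2.Rodrigues(np.array(c["rvec"],float));t=np.array(c["tvec"],float).ravel()
    v,u=np.indices(z.shape);p=np.stack([(u-K[0,2])/K[0,0]*z,(v-K[1,2])/K[1,1]*z,z],-1)
    w=(p-t)@R
    w[z<=0]=np.nan
    return w
def save(c,n): cv2.imwrite(f"pics/{n}.png",cv2.cvtColor(c["frame"],cv2.COLOR_RGB2BGR))
E
python3 - <<'E'
from h import *
o=get_obs();print({k:np.round(v,3) for k,v in o.items()})
for n in("top","scene"):
    c=camera(n);save(c,n+"0");np.savez(n+"0.npz",w=cloud(c),f=c["frame"])
E
```

```text
{'time_s': np.float64(0.0), 'qpos': array([ 1.146,  0.3  ,  1.522,  0.   ,  1.321, -0.067]), 'joint_vel': array([ 0.   , -0.001,  0.002, -0.003, -0.   ,  0.001]), 'tau': array([-2.0000e-03, -5.3180e+01, -3.5275e+01,  7.1000e-02,  2.4000e-02,
       -0.0000e+00]), 'ee_pos': array([0.192, 0.515, 0.205]), 'eef_rot': array([-3.14 , -0.   ,  2.784]), 'force': array([ 1.028, -0.119, -0.492]), 'moment': array([ 0.027, -0.059, -0.003]), 'grip_force': np.float64(0.0), 'grip_width': np.float64(0.094)}
```

View pics/top0.png

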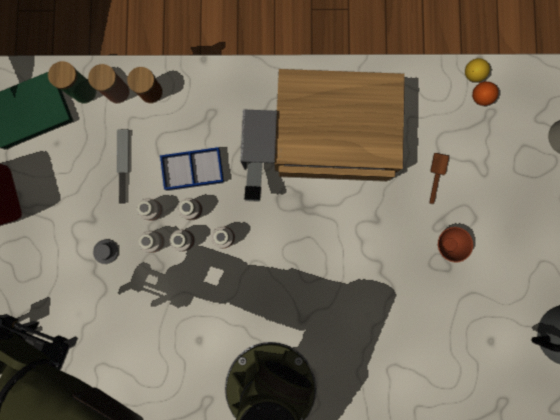

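View pics/scene0.png

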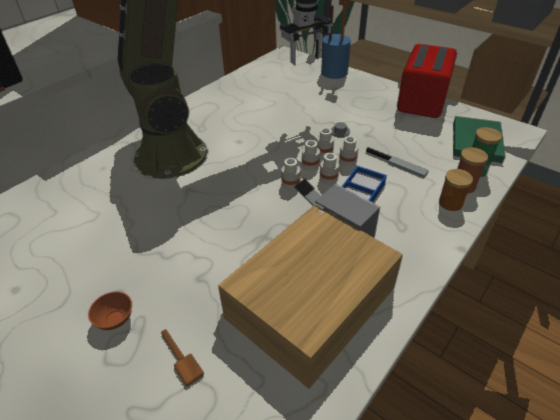

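Top view: five canisters at px (149,208), (190,208), (149,240), (180,239), (222,236). The stopper is at (105,251), the tray at (192,168), the pad at (253,193) and the unit around (340,125).

```bash
cat >> h.py <<'E'
def jars(w,f=None,lo=.084,hi=.097,xr=(.15,.75),yr=(-.25,.6)):
    m=((w[...,2]>lo)&(w[...,2]<hi)&(w[...,0]>xr[0])&(w[...,0]<xr[1])&(w[...,1]>yr[0])&(w[...,1]<yr[1])).astype(np.uint8)
    n,l,s,c=cv2.connectedComponentsWithStats(m)
    r=[]
    for i in range(1,n):
        if s[i,4]>20:
            q=w[l==i]; r.append((np.round(c[i]),s[i,4],np.round(np.r_[(q[:,:2].max(0)+q[:,:2].min(0))/2,np.ptp(q[:,:2],axis=0),np.median(q[:,2])],4)))
    return r
E
python3 - <<'E'
from h import *
d=np.load("top0.npz");w=d["w"]
for r in jars(w):print(*r)
def reg(name,us,vs,lo,hi):
    q=w[vs[0]:vs[1],us[0]:us[1]].reshape(-1,3);q=q[(q[:,2]>lo)&(q[:,2]<hi)]
    b=cv2.minAreaRect((q[:,:2]*1000).astype(np.float32));print(name,len(q),np.round(b[0],1),np.round(b[1],1),round(b[2],2),np.median(q[:,2]).round(4))
reg("unit",(270,415),(60,190),.122,.138)
reg("front",(270,415),(150,190),.09,.108)
reg("housing",(235,285),(100,190),.135,.15)
reg("tray",(150,230),(140,195),.028,.045)
reg("pad",(240,262),(184,205),.09,.13)
reg("stopper",(90,120),(235,270),.02,.04)
reg("bowl",(430,480),(220,270),.03,.06)
q=w[184:203,243:263];print(np.round(q[::3,::3,2],3));print(np.round(w[193,253],4))
E
```

```text
[254. 179.] 145 [0.5814 0.0436 0.0405 0.039  0.0897]
[144. 208.] 165 [0.5018 0.3431 0.0387 0.0392 0.0918]
[187. 207.] 163 [0.503  0.2267 0.0362 0.0382 0.0917]
[221. 237.] 166 [0.4229 0.1323 0.038  0.0385 0.0918]
[178. 240.] 171 [0.4147 0.249  0.0378 0.0394 0.0918]
[146. 241.] 169 [0.412  0.3363 0.0379 0.0404 0.0919]
unit 12098 [ 740.6 -180.3] [357.7 261.3] 87.52 0.1309
front 831 [ 601.5 -182.7] [338.   22.4] 88.14 0.1006
housing 1796 [703.5  18.6] [111.1 171. ] 88.34 0.1429
tray 456 [621.  228.1] [102.5 170.7] 8.35 0.0351
pad 279 [543.3  45.5] [43.9 48.6] 86.88 0.1098
stopper 212 [382.3 477.3] [45.6 42.7] 89.83 0.029
bowl 346 [ 402.8 -516.9] [97.9 97. ] 38.64 0.0423
[[ 0.001 -0.003  0.096  0.101  0.102  0.098 -0.   ]
 [   nan  0.104  0.104  0.104  0.108  0.106  0.102]
 [ 0.003  0.108  0.107  0.107  0.104  0.11   0.108]
 [ 0.006  0.116  0.109  0.117  0.113  0.11  -0.   ]
 [ 0.005  0.114  0.118  0.112  0.111  0.112  0.   ]
 [ 0.004  0.115  0.116  0.118  0.116  0.117  0.004]
 [ 0.    -0.003  0.005  0.002  0.004 -0.004  0.002]]
[0.5403 0.0447 0.1118]
```

Request:
{"name": "send_rows", "arguments": {
  "rows": [
    {"dx": 0, "dy": 0, "dz": 0, "roll": -6.8, "jaw": 1},
    {"roll": -6.8, "jaw": 1, "dx": 0, "dy": 0, "dz": 0},
    {"roll": -6.8, "jaw": 1, "dx": 0, "dy": 0, "dz": 0},
    {"dx": -23, "dy": -31, "dz": 0, "roll": 0, "jaw": 1},
    {"dx": -23, "dy": -31, "dz": 0, "roll": 0, "jaw": 1},
    {"dx": -23, "dy": -31, "dz": 0, "roll": 0, "jaw": 1},
    {"dx": -23, "dy": -31, "dz": 0, "roll": 0, "jaw": 1},
    {"dx": -23, "dy": -31, "dz": 0, "roll": 0, "jaw": 1},
    {"dx": -23, "dy": -31, "dz": 0, "roll": 0, "jaw": 1},
    {"dx": -23, "dy": -31, "dz": 0, "roll": 0, "jaw": 1},
    {"dx": -23, "dy": -31, "dz": 0, "roll": 0, "jaw": 1},
    {"dx": 0, "dy": 0, "dz": 0, "roll": 0, "jaw": 1}
  ]
}}

```text
time_s: 1.1
ee_pos: [0.3789, 0.2627, 0.2053]
eef_rot: [-3.141, 0.0, 3.135]
force: [-0.2, 0.4, -0.2]
grip_width: 0.0175
grip_force: 0.0
```

Request:
{"name": "send_rows", "arguments": {
  "rows": [
    {"dx": -23.4, "dy": -31, "dz": 0, "roll": 0, "jaw": 1},
    {"dx": -23.4, "dy": -31, "dz": 0, "roll": 0, "jaw": 1},
    {"dx": -23.4, "dy": -31, "dz": 0, "roll": 0, "jaw": 1},
    {"dx": -23.4, "dy": -31, "dz": 0, "roll": 0, "jaw": 1},
    {"dx": -23.4, "dy": -31, "dz": 0, "roll": 0, "jaw": 1},
    {"dx": -23.4, "dy": -31, "dz": 0, "roll": 0, "jaw": 1},
    {"dx": -23.4, "dy": -31, "dz": 0, "roll": 0, "jaw": 1},
    {"dx": 0, "dy": 0, "dz": 35, "roll": 0, "jaw": 1},
    {"dx": 0, "dy": 0, "dz": 35, "roll": 0, "jaw": 1},
    {"dx": 0, "dy": 0, "dz": 0, "roll": 0, "jaw": 1}
  ]
}}

```text
time_s: 1.93
ee_pos: [0.5367, 0.0491, 0.1292]
eef_rot: [-3.141, -0.01, 3.139]
force: [0.1, 0.1, -1.5]
grip_width: 0.0003
grip_force: 0.0
```

Request:
{"name": "send_rows", "arguments": {
  "rows": [
    {"dx": 0, "dy": 0, "dz": 15, "roll": 0, "jaw": 1},
    {"dx": 0, "dy": 0, "dz": 15, "roll": 0, "jaw": 1},
    {"dx": 0, "dy": 0, "dz": 15, "roll": 0, "jaw": 1},
    {"dx": 0, "dy": 0, "dz": 15, "roll": 0, "jaw": 1},
    {"dx": 0, "dy": 0, "dz": 15, "roll": 0, "jaw": 1},
    {"dx": 0, "dy": 0, "dz": 15, "roll": 0, "jaw": 1},
    {"dx": 0, "dy": 0, "dz": 5, "roll": 0, "jaw": 1}
  ]
}}

```text
time_s: 2.52
ee_pos: [0.5402, 0.0501, 0.041]
eef_rot: [3.142, 0.001, 3.141]
force: [2.9, 0.3, 7.1]
grip_width: 0.0004
grip_force: 3.4
```

Request:
{"name": "send_rows", "arguments": {
  "rows": [
    {"dx": 0, "dy": 0, "dz": 3, "roll": 0, "jaw": 1},
    {"dx": 0, "dy": 0, "dz": 2, "roll": 0, "jaw": 1},
    {"dx": 0, "dy": 0, "dz": 0, "roll": 0, "jaw": 1},
    {"dx": 0, "dy": 0, "dz": 0, "roll": 0, "jaw": 1}
  ]
}}

```text
time_s: 2.85
ee_pos: [0.5409, 0.0501, 0.0377]
eef_rot: [3.141, 0.003, 3.14]
force: [1.1, 0.1, 4.5]
grip_width: 0.0008
grip_force: 2.3
```

Request:
{"name": "send_rows", "arguments": {
  "rows": [
    {"dx": 0, "dy": 0, "dz": 3, "roll": 0, "jaw": 1},
    {"dx": 0, "dy": 0, "dz": 3, "roll": 0, "jaw": 1},
    {"dx": 0, "dy": 0, "dz": 2, "roll": 0, "jaw": 1},
    {"dx": 0, "dy": 0, "dz": 0, "roll": 0, "jaw": 1},
    {"dx": 0, "dy": 0, "dz": 0, "roll": 0, "jaw": 1}
  ]
}}

```text
time_s: 3.27
ee_pos: [0.5421, 0.0501, 0.0317]
eef_rot: [3.141, 0.006, 3.141]
force: [-3.0, -0.8, 24.8]
grip_width: 0.0004
grip_force: 12.4
```

```bash
python3 - <<'E'
from h import *
c=camera("top");save(c,"top1");w=cloud(c)
q=w[130:230,300:415].reshape(-1,3);q=q[(q[:,2]>.092)&(q[:,2]<.107)&(q[:,0]<.625)]
print(np.round(np.percentile(q,[2,50,98],axis=0),3));print(get_obs()["force"])
E
```

```text
[[ 0.542 -0.334  0.095]
 [ 0.553 -0.21   0.101]
 [ 0.566 -0.085  0.105]]
[-3.21758369 -0.74160871 24.24474254]
```

Request:
{"name": "send_rows", "arguments": {
  "rows": [
    {"dx": 0, "dy": 0, "dz": -20, "roll": 0, "jaw": 1},
    {"dx": 0, "dy": 0, "dz": -35, "roll": 0, "jaw": 1},
    {"dx": 0, "dy": 0, "dz": -35, "roll": 0, "jaw": 1},
    {"dx": 0, "dy": 0, "dz": -35, "roll": 0, "jaw": 1},
    {"dx": -8, "dy": -38, "dz": 0, "roll": 0, "jaw": 1},
    {"dx": -8, "dy": -38, "dz": 0, "roll": 0, "jaw": 1},
    {"dx": -8, "dy": -38, "dz": 0, "roll": 0, "jaw": 1},
    {"dx": -8, "dy": -38, "dz": 0, "roll": 0, "jaw": 1},
    {"dx": -8, "dy": -38, "dz": 0, "roll": 0, "jaw": 1},
    {"dx": -8, "dy": -38, "dz": 0, "roll": 0, "jaw": 1},
    {"dx": 0, "dy": 0, "dz": 0, "roll": 0, "jaw": 1}
  ]
}}

```text
time_s: 4.23
ee_pos: [0.5876, -0.1839, 0.1538]
eef_rot: [-3.14, 0.001, 3.136]
force: [-0.2, -0.3, -0.6]
grip_width: 0.001
grip_force: 0.0
```

Request:
{"name": "send_rows", "arguments": {
  "rows": [
    {"dx": 0, "dy": 0, "dz": 26, "roll": 0, "jaw": 1},
    {"dx": 0, "dy": 0, "dz": 26, "roll": 0, "jaw": 1},
    {"dx": 0, "dy": 0, "dz": 26, "roll": 0, "jaw": 1},
    {"dx": 8, "dy": 0, "dz": 0, "roll": 0, "jaw": 1},
    {"dx": 10, "dy": 0, "dz": 0, "roll": 0, "jaw": 1},
    {"dx": 15, "dy": 0, "dz": 0, "roll": 0, "jaw": 1},
    {"dx": 15, "dy": 0, "dz": 0, "roll": 0, "jaw": 1},
    {"dx": 15, "dy": 0, "dz": 0, "roll": 0, "jaw": 1},
    {"dx": 15, "dy": 0, "dz": 0, "roll": 0, "jaw": 1},
    {"dx": 15, "dy": 0, "dz": 0, "roll": 0, "jaw": 1},
    {"dx": 15, "dy": 0, "dz": 0, "roll": 0, "jaw": 1},
    {"dx": 0, "dy": 0, "dz": 0, "roll": 0, "jaw": 1}
  ]
}}

```text
time_s: 5.23
ee_pos: [0.4781, -0.1779, 0.0768]
eef_rot: [-3.141, 0.001, 3.14]
force: [-0.6, -0.0, -0.4]
grip_width: 0.0002
grip_force: 0.0
```

Request:
{"name": "send_rows", "arguments": {
  "rows": [
    {"dx": 10, "dy": 0, "dz": 0, "roll": 0, "jaw": 1},
    {"dx": 8, "dy": 0, "dz": 0, "roll": 0, "jaw": 1},
    {"dx": 4, "dy": 0, "dz": 0, "roll": 0, "jaw": 1},
    {"dx": 2, "dy": 0, "dz": 0, "roll": 0, "jaw": 1},
    {"dx": 0, "dy": 0, "dz": 0, "roll": 0, "jaw": 1}
  ]
}}

```text
time_s: 5.65
ee_pos: [0.4619, -0.1784, 0.077]
eef_rot: [-3.139, 0.017, 3.139]
force: [49.6, 5.9, -22.6]
grip_width: 0.0005
grip_force: 24.6
```

Request:
{"name": "send_rows", "arguments": {
  "rows": [
    {"dx": -4, "dy": 0, "dz": 0, "roll": 0, "jaw": 1},
    {"dx": 0, "dy": 0, "dz": 0, "roll": 0, "jaw": 1},
    {"dx": 0, "dy": 0, "dz": 0, "roll": 0, "jaw": 1},
    {"dx": -12, "dy": 0, "dz": 0, "roll": 0, "jaw": 1},
    {"dx": 0, "dy": 0, "dz": -40, "roll": 0, "jaw": 1},
    {"dx": 0, "dy": 0, "dz": -40, "roll": 0, "jaw": 1},
    {"dx": 0, "dy": 0, "dz": -40, "roll": 0, "jaw": 1},
    {"dx": 33, "dy": 0, "dz": 0, "roll": 0, "jaw": 1},
    {"dx": 33, "dy": 0, "dz": 0, "roll": 0, "jaw": 1},
    {"dx": 33, "dy": 0, "dz": 0, "roll": 0, "jaw": 1},
    {"dx": 0, "dy": 0, "dz": 0, "roll": 0, "jaw": -0.25}
  ]
}}

```text
time_s: 6.57
ee_pos: [0.3686, -0.1777, 0.1954]
eef_rot: [-3.141, -0.001, 3.139]
force: [-0.4, 1.1, 0.2]
grip_width: 0.0043
grip_force: 0.0
```

```bash
python3 - <<'E'
from h import *
c=camera("top");f=c["frame"];w=cloud(c);np.savez("top2.npz",w=w,f=f)
cv2.imwrite("pics/top2.png",cv2.cvtColor(cv2.resize(f[120:290,80:420],None,fx=2.3,fy=2.3,interpolation=cv2.INTER_CUBIC),cv2.COLOR_RGB2BGR))
for r in jars(w,xr=(.3,.75)):print(*r)
q=w[150:260,265:420].reshape(-1,3);print(get_obs()["ee_pos"],get_obs()["force"])
s=q[(q[:,2]>.094)&(q[:,2]<.106)&(q[:,0]<.47)];print(len(s),cv2.minAreaRect((s[:,:2]*1000).astype(np.float32)))
E
```

```text
[254. 179.] 153 [0.58   0.0436 0.0375 0.0391 0.0905]
[144. 208.] 165 [0.5017 0.3432 0.0384 0.041  0.0917]
[187. 208.] 159 [0.5031 0.2276 0.0361 0.0363 0.0916]
[221. 237.] 171 [0.4228 0.1323 0.0379 0.0382 0.0915]
[178. 240.] 170 [0.4147 0.2489 0.0379 0.0388 0.0918]
[146. 241.] 168 [0.4119 0.3352 0.0379 0.0412 0.0918]
[ 0.37068718 -0.17810788  0.19579498] [ 1.31245445 -0.34603672  0.29159427]
764 ((441.68426513671875, -175.18588256835938), (311.9577941894531, 18.052215576171875), 87.5921401977539)
```

View pics/top2.png

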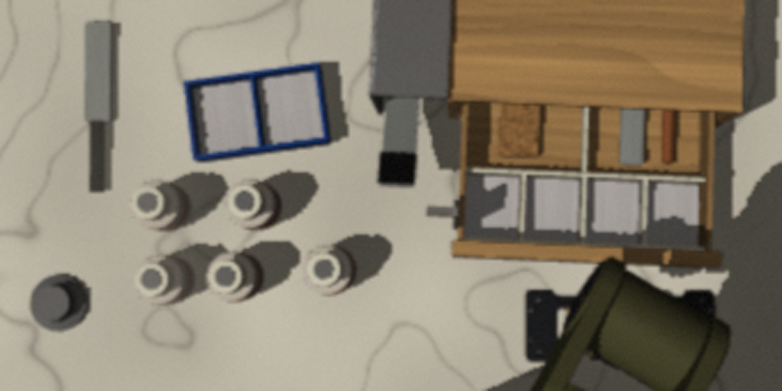

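Top view crop: the drawer is open. Its four plates are at crop (497,203), (556,204), (616,207) and (676,210). All five canisters still stand where they were.

```bash
python3 - <<'E'
from h import *
d=np.load("top2.npz");w=d["w"]
m=((w[...,2]>.05)&(w[...,2]<.064)&(w[...,0]>.45)&(w[...,0]<.56)&(w[...,1]<0)&(w[...,1]>-.36))
q=w[m]
a=np.deg2rad(-2.0);R=np.array([[np.cos(a),-np.sin(a)],[np.sin(a),np.cos(a)]])
loc=(q[:,:2]-[.4417,-.1765])@R
for lo,hi in((0.015,.09),):
    s=loc[(loc[:,0]>lo)&(loc[:,0]<hi)];print(np.histogram(s[:,1],bins=np.arange(-.17,.171,.005)))
b=(w[...,2]>.028)&(w[...,2]<.036)&(w[...,0]>.44)&(w[...,0]<.56)&(w[...,1]<0)&(w[...,1]>-.36)
n,l,s,c=cv2.connectedComponentsWithStats(b.astype(np.uint8),connectivity=4)
for i in range(1,n):
    if s[i,4]>80:
        p=(w[l==i][:,:2]-[.4417,-.1765])@R;print(s[i],np.round(np.percentile(p,[3,97],axis=0),4).tolist())
t=(w[...,2]>.012)&(w[...,2]<.022)&(w[...,0]>.55)&(w[...,0]<.69)&(w[...,1]>.12)&(w[...,1]<.35)
n,l,s,c=cv2.connectedComponentsWithStats(t.astype(np.uint8),connectivity=4)
for i in range(1,n):
    if s[i,4]>80: print("tray",s[i],cv2.minAreaRect((w[l==i][:,:2]*1000).astype(np.float32)))
for x in (w[...,0]>.6,):
    o=(w[...,2]>.03)&(w[...,2]<.04)&(w[...,0]>.55)&(w[...,0]<.69)&(w[...,1]>.12)&(w[...,1]<.35)
    print(cv2.minAreaRect((w[o][:,:2]*1000).astype(np.float32)))
E
```

```text
(array([ 0,  0,  0,  0, 20, 14,  0,  0,  0,  0,  0,  0,  0,  0,  0,  0,  0,
        0,  4, 45,  0,  0,  0,  0,  0,  0,  0,  0,  0,  0,  0,  0,  0, 11,
       35,  0,  0,  0,  0,  0,  0,  0,  0,  0,  0,  0,  1,  2, 22, 21,  0,
        0,  0,  0,  0,  0,  0,  0,  0,  0,  2,  2,  2,  1,  0,  0,  0,  0]), array([-1.70000000e-01, -1.65000000e-01, -1.60000000e-01, -1.55000000e-01,
       -1.50000000e-01, -1.45000000e-01, -1.40000000e-01, -1.35000000e-01,
       -1.30000000e-01, -1.25000000e-01, -1.20000000e-01, -1.15000000e-01,
       -1.10000000e-01, -1.05000000e-01, -1.00000000e-01, -9.50000000e-02,
       -9.00000000e-02, -8.50000000e-02, -8.00000000e-02, -7.50000000e-02,
       -7.00000000e-02, -6.50000000e-02, -6.00000000e-02, -5.50000000e-02,
       -5.00000000e-02, -4.50000000e-02, -4.00000000e-02, -3.50000000e-02,
       -3.00000000e-02, -2.50000000e-02, -2.00000000e-02, -1.50000000e-02,
       -1.00000000e-02, -5.00000000e-03,  1.38777878e-16,  5.00000000e-03,
        1.00000000e-02,  1.50000000e-02,  2.00000000e-02,  2.50000000e-02,
        3.00000000e-02,  3.50000000e-02,  4.000
[... 394 characters left out ...]
000e-01,
        1.50000000e-01,  1.55000000e-01,  1.60000000e-01,  1.65000000e-01,
        1.70000000e-01]))
[281 196  26  28 548] [[0.0201, 0.0803], [0.0926, 0.1429]]
[308 197  25  28 538] [[0.02, 0.0053], [0.0915, 0.0688]]
[335 198  24  29 542] [[0.0184, -0.0704], [0.0912, -0.0062]]
[361 199  24  29 530] [[0.0179, -0.1442], [0.0911, -0.082]]
tray [191 150  30  34 699] ((628.691650390625, 188.83062744140625), (88.08940887451172, 76.29155731201172), 8.17774486541748)
tray [163 154  30  33 705] ((617.1421508789062, 270.7029724121094), (88.3343734741211, 76.45768737792969), 7.430025100708008)
((621.2510375976562, 228.03530883789062), (101.7403564453125, 171.07778930664062), 7.988785266876221)
```

Request:
{"name": "send_rows", "arguments": {
  "rows": [
    {"dx": -5.8, "dy": 34.5, "dz": 0, "roll": 0, "jaw": -0.25},
    {"dx": -5.8, "dy": 34.5, "dz": 0, "roll": 0, "jaw": -0.25},
    {"dx": -5.8, "dy": 34.5, "dz": 0, "roll": 0, "jaw": -0.25},
    {"dx": -5.8, "dy": 34.5, "dz": 0, "roll": 0, "jaw": -0.25},
    {"dx": -5.8, "dy": 34.5, "dz": 0, "roll": 0, "jaw": -0.25},
    {"dx": -5.8, "dy": 34.5, "dz": 0, "roll": 0, "jaw": -0.25},
    {"dx": -5.8, "dy": 34.5, "dz": 0, "roll": 0, "jaw": -0.25},
    {"dx": -5.8, "dy": 34.5, "dz": 0, "roll": 0, "jaw": -0.25},
    {"dx": -5.8, "dy": 34.5, "dz": 0, "roll": 0, "jaw": -0.25},
    {"dx": 0, "dy": 0, "dz": 35, "roll": 0, "jaw": -0.25},
    {"dx": 0, "dy": 0, "dz": 35, "roll": 0, "jaw": -0.25},
    {"dx": 0, "dy": 0, "dz": 0, "roll": 0, "jaw": -0.25}
  ]
}}

```text
time_s: 7.62
ee_pos: [0.4227, 0.1327, 0.1199]
eef_rot: [-3.14, -0.008, 3.141]
force: [0.0, 0.4, -0.3]
grip_width: 0.0592
grip_force: 0.0
```

Request:
{"name": "send_rows", "arguments": {
  "force": 25,
  "rows": [
    {"dx": 0, "dy": 0, "dz": 30, "roll": 0, "jaw": -0.25},
    {"dx": 0, "dy": 0, "dz": 20, "roll": 0, "jaw": -0.25},
    {"dx": 0, "dy": 0, "dz": 9, "roll": 0, "jaw": -0.25},
    {"dx": 0, "dy": 0, "dz": 0, "roll": 0, "jaw": 0.3},
    {"dx": 0, "dy": 0, "dz": 0, "roll": 0, "jaw": 0.3},
    {"dx": 0, "dy": 0, "dz": 0, "roll": 0, "jaw": 0.3},
    {"dx": 0, "dy": 0, "dz": -40, "roll": 0, "jaw": 0.3},
    {"dx": 0, "dy": 0, "dz": -40, "roll": 0, "jaw": 0.3},
    {"dx": 0, "dy": 0, "dz": -40, "roll": 0, "jaw": 0.3},
    {"dx": 0, "dy": 0, "dz": 0, "roll": 0, "jaw": 0.3},
    {"dx": 0, "dy": 0, "dz": 0, "roll": 0, "jaw": 0.3},
    {"dx": 0, "dy": 0, "dz": 0, "roll": 0, "jaw": 0.3}
  ]
}}

```text
time_s: 8.62
ee_pos: [0.4244, 0.1321, 0.1849]
eef_rot: [-3.141, -0.001, 3.14]
force: [-0.5, 0.1, -5.0]
grip_width: 0.039
grip_force: 25.0
```

Request:
{"name": "send_rows", "arguments": {
  "rows": [
    {"dx": -5.7, "dy": -35.2, "dz": -5, "roll": 0, "jaw": 0.3},
    {"dx": -5.7, "dy": -35.2, "dz": 0, "roll": 0, "jaw": 0.3},
    {"dx": -5.7, "dy": -35.2, "dz": 0, "roll": 0, "jaw": 0.3},
    {"dx": -5.7, "dy": -35.2, "dz": 0, "roll": 0, "jaw": 0.3},
    {"dx": -5.7, "dy": -35.2, "dz": 0, "roll": 0, "jaw": 0.3},
    {"dx": -5.7, "dy": -35.2, "dz": 0, "roll": 0, "jaw": 0.3},
    {"dx": -5.7, "dy": -35.2, "dz": 0, "roll": 0, "jaw": 0.3},
    {"dx": -5.7, "dy": -35.2, "dz": 0, "roll": 0, "jaw": 0.3},
    {"dx": -5.7, "dy": -35.2, "dz": 0, "roll": 0, "jaw": 0.3},
    {"dx": -5.7, "dy": -35.2, "dz": 0, "roll": 0, "jaw": 0.3},
    {"dx": -5.7, "dy": -35.2, "dz": 0, "roll": 0, "jaw": 0.3},
    {"dx": -5.7, "dy": -35.2, "dz": 0, "roll": 0, "jaw": 0.3}
  ]
}}

```text
time_s: 9.62
ee_pos: [0.4919, -0.2917, 0.1882]
eef_rot: [3.139, -0.003, 3.14]
force: [0.6, -0.1, -3.2]
grip_width: 0.0394
grip_force: 24.9
```

Request:
{"name": "send_rows", "arguments": {
  "rows": [
    {"dx": 0, "dy": 0, "dz": 0, "roll": 0, "jaw": 0.3},
    {"dx": 0, "dy": 0, "dz": 0, "roll": 0, "jaw": 0.3}
  ]
}}

```text
time_s: 9.78
ee_pos: [0.4916, -0.2912, 0.1877]
eef_rot: [3.139, -0.004, 3.137]
force: [0.4, 0.6, -4.2]
grip_width: 0.0392
grip_force: 25.0
```

Request:
{"name": "send_rows", "arguments": {
  "rows": [
    {"dx": -1, "dy": 1, "dz": 25, "roll": 0, "jaw": 0.3},
    {"dx": 0, "dy": 0, "dz": 25, "roll": 0, "jaw": 0.3},
    {"dx": 0, "dy": 0, "dz": 20, "roll": 0, "jaw": 0.3},
    {"dx": 0, "dy": 0, "dz": 14, "roll": 0, "jaw": 0.3},
    {"dx": 0, "dy": 0, "dz": 8, "roll": 0, "jaw": 0.3},
    {"dx": 0, "dy": 0, "dz": 3, "roll": 0, "jaw": 0.3},
    {"dx": 0, "dy": 0, "dz": 0, "roll": 0, "jaw": 0.3},
    {"dx": 0, "dy": 0, "dz": 0, "roll": 0, "jaw": 0.3}
  ]
}}

```text
time_s: 10.45
ee_pos: [0.4946, -0.288, 0.0969]
eef_rot: [3.141, 0.002, 3.141]
force: [0.9, 7.0, 11.8]
grip_width: 0.0393
grip_force: 25.0
```

```bash
python3 - <<'E'
from h import *
c=camera("scene");f=c["frame"]
a=f[120:330,190:420]
d=camera("top")["frame"][150:260,260:430]
A=cv2.resize(a,None,fx=1.9,fy=1.9,interpolation=cv2.INTER_CUBIC);B=cv2.resize(d,(360,233),interpolation=cv2.INTER_CUBIC)
o=np.zeros((400,800,3),np.uint8);o[:A.shape[0],:A.shape[1]]=A;o[:233,440:]=B
cv2.imwrite("pics/chk.png",cv2.cvtColor(o,cv2.COLOR_RGB2BGR));s=get_obs();print(s["ee_pos"],s["force"],s["moment"])
E
```

```text
[ 0.49454695 -0.2879675   0.09687832] [ 0.65276052  5.57204136 11.86298979] [ 1.46502715 -0.11022519  0.04337782]
```

View pics/chk.png

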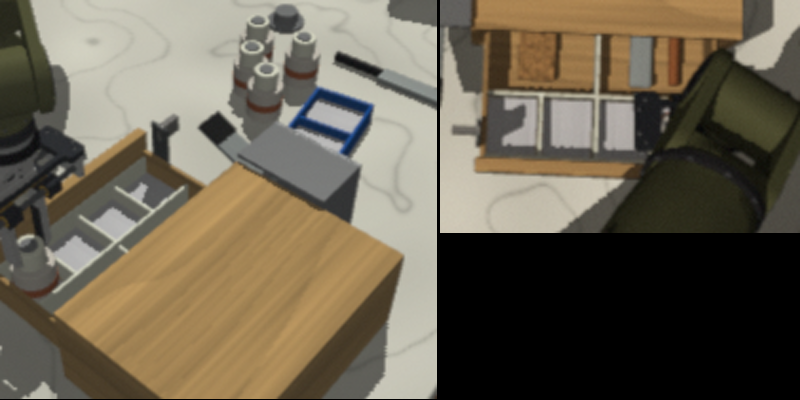

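The canister is at the right end of the row, roughly crop (33,265), and may be resting on the right side wall. I'll measure its position in 3D.

```bash
python3 - <<'E'
from h import *
c=camera("scene");w=cloud(c);f=c["frame"].astype(int)
b=w[235:290,185:230]
hsv=cv2.cvtColor(c["frame"],cv2.COLOR_RGB2HSV)
m=np.zeros(w.shape[:2],bool);m[235:290,185:235]=1
red=m&(f[...,0]>f[...,2]*2)&(f[...,0]<150)
for z0 in np.arange(.02,.125,.01):
    q=w[m&(w[...,2]>z0)&(w[...,2]<=z0+.01)&(w[...,1]>-.34)&(w[...,1]<-.24)&(w[...,0]>.455)&(w[...,0]<.54)]
    if len(q):print(round(z0,3),len(q),np.round(np.percentile(q[:,:2],[3,97],axis=0),3).tolist())
# drawer right wall
q=w[(w[...,1]<-.31)&(w[...,1]>-.36)&(w[...,0]>.45)&(w[...,0]<.6)&(w[...,2]>.04)&(w[...,2]<.11)]
print(len(q),np.round(np.percentile(q,[2,50,98],axis=0),3))
# compare with jars elsewhere in same camera: y offset scene vs top
for r in jars(w,lo=.086,hi=.096,xr=(.35,.55),yr=(.08,.4)):print(*r)
E
```

```text
0.02 82 [[0.459, -0.331], [0.54, -0.253]]
0.03 89 [[0.458, -0.331], [0.54, -0.253]]
0.04 138 [[0.458, -0.331], [0.54, -0.254]]
0.05 198 [[0.457, -0.331], [0.54, -0.249]]
0.06 136 [[0.457, -0.331], [0.536, -0.28]]
0.07 133 [[0.463, -0.33], [0.534, -0.268]]
0.08 134 [[0.484, -0.316], [0.525, -0.264]]
0.09 43 [[0.502, -0.308], [0.516, -0.267]]
0.1 70 [[0.498, -0.32], [0.516, -0.262]]
0.11 179 [[0.481, -0.32], [0.514, -0.265]]
0.12 43 [[0.489, -0.321], [0.506, -0.259]]
480 [[ 0.451 -0.333  0.041]
 [ 0.508 -0.328  0.065]
 [ 0.575 -0.311  0.106]]
[326. 131.] 68 [0.4146 0.336  0.0398 0.0419 0.0904]
[350. 140.] 77 [0.5078 0.3425 0.0418 0.0392 0.0908]
[322. 145.] 75 [0.4527 0.2635 0.038  0.0414 0.0912]
[330. 157.] 89 [0.5079 0.228  0.0403 0.0393 0.0906]
```

Request:
{"name": "send_rows", "arguments": {
  "rows": [
    {"dx": 0, "dy": 0, "dz": -10, "roll": 0, "jaw": 0.3},
    {"dx": 0, "dy": 0, "dz": -5, "roll": 0, "jaw": 0.3},
    {"dx": 0, "dy": 0, "dz": 0, "roll": 0, "jaw": 0.3},
    {"dx": 0, "dy": 0, "dz": 0, "roll": 0, "jaw": 0.3}
  ]
}}

```text
time_s: 10.93
ee_pos: [0.4935, -0.2891, 0.1104]
eef_rot: [-3.142, -0.0, 3.14]
force: [-1.4, -0.2, -4.4]
grip_width: 0.0395
grip_force: 25.0
```

```bash
python3 - <<'E'
from h import *
s=get_obs();print(s["ee_pos"],s["force"],s["moment"])
c=camera("scene");w=cloud(c);np.savez("sc.npz",w=w,f=c["frame"])
o=cv2.resize(c["frame"][215:300,170:290],(800,567),interpolation=cv2.INTER_CUBIC)
cv2.imwrite("pics/chk2.png",cv2.cvtColor(o,cv2.COLOR_RGB2BGR))
E
```

```text
[ 0.49346985 -0.28907204  0.11038717] [-1.43501179 -0.1533521  -4.40656693] [ 0.03708985 -0.00680261  0.04767914]
```

View pics/chk2.png

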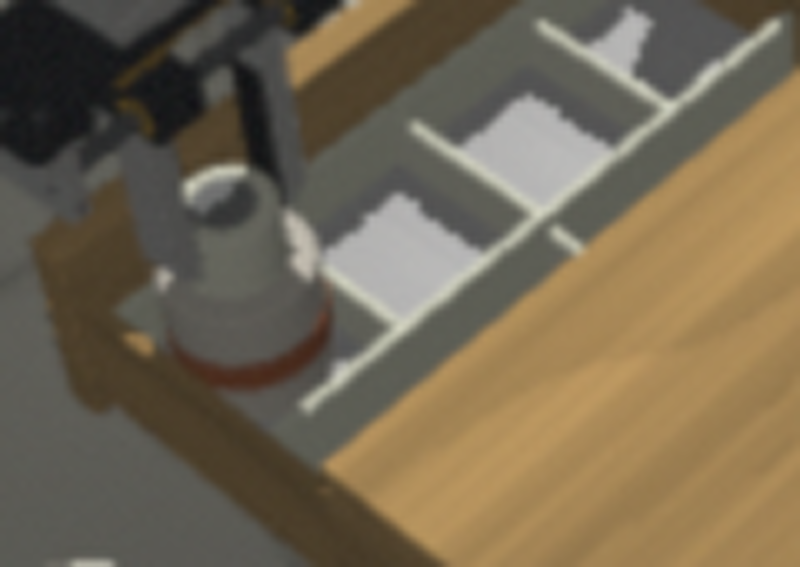

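The canister hangs inside the compartment (crop 245,300). It looks nearer the right wall than the divider, so I'll shift it slightly left and lower in small steps.

Request:
{"name": "send_rows", "arguments": {
  "rows": [
    {"dx": 0, "dy": 3, "dz": 0, "roll": 0, "jaw": 0.3},
    {"dx": 0, "dy": 0, "dz": 5, "roll": 0, "jaw": 0.3},
    {"dx": 0, "dy": 0, "dz": 4, "roll": 0, "jaw": 0.3},
    {"dx": 0, "dy": 0, "dz": 3, "roll": 0, "jaw": 0.3},
    {"dx": 0, "dy": 0, "dz": 0, "roll": 0, "jaw": 0.3},
    {"dx": 0, "dy": 0, "dz": 0, "roll": 0, "jaw": 0.3}
  ]
}}

```text
time_s: 11.48
ee_pos: [0.4936, -0.2862, 0.0982]
eef_rot: [3.141, -0.0, 3.14]
force: [0.1, 2.3, -1.3]
grip_width: 0.039
grip_force: 25.0
```

Request:
{"name": "send_rows", "arguments": {
  "rows": [
    {"dx": 0, "dy": 0, "dz": 3, "roll": 0, "jaw": 0.3},
    {"dx": 0, "dy": 0, "dz": 0, "roll": 0, "jaw": 0.3},
    {"dx": 0, "dy": 0, "dz": 0, "roll": 0, "jaw": 0.3}
  ]
}}

```text
time_s: 11.73
ee_pos: [0.4944, -0.2864, 0.0969]
eef_rot: [-3.141, 0.002, 3.14]
force: [-0.2, 4.1, 9.0]
grip_width: 0.0392
grip_force: 25.0
```

Request:
{"name": "send_rows", "arguments": {
  "rows": [
    {"dx": 0, "dy": 0, "dz": -2, "roll": 0, "jaw": 0.3},
    {"dx": 0, "dy": 0, "dz": 0, "roll": 0, "jaw": -0.15},
    {"dx": 0, "dy": 0, "dz": 0, "roll": 0, "jaw": -0.15},
    {"dx": 0, "dy": 0, "dz": 0, "roll": 0, "jaw": -0.15},
    {"dx": 0, "dy": 0, "dz": 0, "roll": 0, "jaw": -0.15}
  ]
}}

```text
time_s: 12.15
ee_pos: [0.4935, -0.2864, 0.0973]
eef_rot: [-3.141, -0.0, 3.14]
force: [0.4, 0.3, -0.3]
grip_width: 0.054
grip_force: 0.0
```

```bash
python3 - <<'E'
from h import *
s=get_obs();print(s["ee_pos"],s["force"],s["moment"],s["grip_width"])
c=camera("scene");w=cloud(c)
for lo in (.085,.095,.1,.105,.11,.115):
  for r in jars(w,lo=lo,hi=lo+.01,xr=(.45,.54),yr=(-.33,-.24)):print(lo,*r)
o=cv2.resize(c["frame"][215:300,170:290],(800,567),interpolation=cv2.INTER_CUBIC)
cv2.imwrite("pics/chk3.png",cv2.cvtColor(o,cv2.COLOR_RGB2BGR))
E
```

```text
[ 0.49351679 -0.28638129  0.09730926] [ 0.42706796  0.28080867 -0.30692296] [ 0.0139589  -0.04762178 -0.04421831] 0.05400826903891192
0.085 [203. 239.] 33 [ 0.4521 -0.2591  0.0041  0.0351  0.0907]
0.085 [208. 259.] 41 [ 0.5013 -0.2886  0.0296  0.0354  0.0895]
0.095 [203. 236.] 23 [ 0.4521 -0.2581  0.0041  0.0355  0.0983]
0.095 [207. 256.] 46 [ 0.5039 -0.2908  0.0277  0.0317  0.1006]
0.1 [215. 244.] 22 [ 0.4953 -0.2558  0.0194  0.0117  0.1061]
0.1 [207. 255.] 49 [ 0.5043 -0.2886  0.0254  0.0361  0.1047]
0.105 [215. 242.] 21 [ 0.4963 -0.2558  0.0198  0.0117  0.1093]
0.105 [206. 250.] 168 [ 0.4968 -0.2868  0.0404  0.0409  0.1123]
0.11 [215. 241.] 22 [ 0.4963 -0.2551  0.0198  0.0112  0.1157]
0.11 [205. 249.] 161 [ 0.4964 -0.2868  0.0397  0.0409  0.113 ]
0.11 [195. 257.] 25 [ 0.4956 -0.3214  0.019   0.0109  0.1153]
0.115 [215. 240.] 23 [ 0.4964 -0.2555  0.0173  0.0119  0.1197]
0.115 [195. 256.] 27 [ 0.4956 -0.3203  0.019   0.0133  0.1197]
```

View pics/chk3.png

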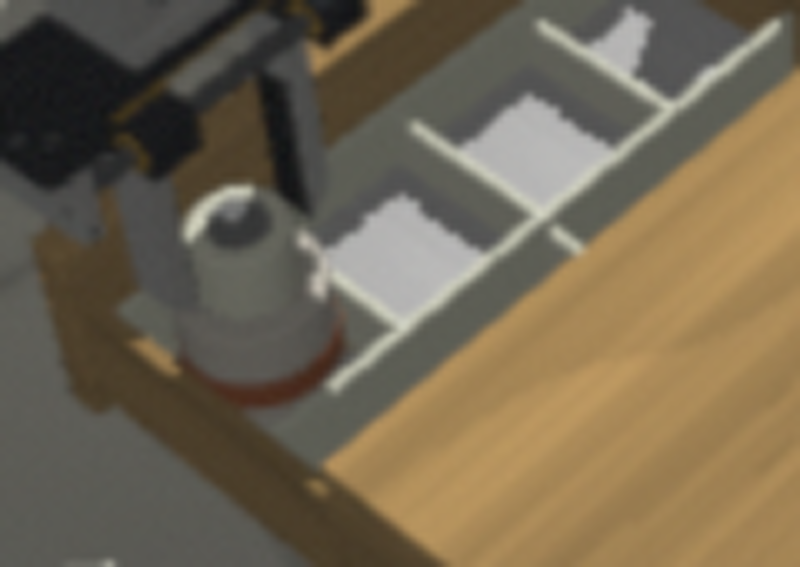

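Released canister: its cap top is at z≈0.1125, so the base is at 0.022 and the floor is sunk. Next canister.

Request:
{"name": "send_rows", "arguments": {
  "rows": [
    {"dx": 0, "dy": 0, "dz": -20, "roll": 0, "jaw": -0.15},
    {"dx": 0, "dy": 0, "dz": -40, "roll": 0, "jaw": -0.25},
    {"dx": 0, "dy": 0, "dz": -40, "roll": 0, "jaw": -0.25},
    {"dx": 0, "dy": 38, "dz": 0, "roll": 0, "jaw": -0.25},
    {"dx": 0, "dy": 38, "dz": 0, "roll": 0, "jaw": -0.25},
    {"dx": 0, "dy": 38, "dz": 0, "roll": 0, "jaw": -0.25},
    {"dx": 8, "dy": 38, "dz": 0, "roll": 0, "jaw": -0.25},
    {"dx": 8, "dy": 38, "dz": 0, "roll": 0, "jaw": -0.25},
    {"dx": 8, "dy": 38, "dz": 0, "roll": 0, "jaw": -0.25},
    {"dx": 8, "dy": 38, "dz": 0, "roll": 0, "jaw": -0.25},
    {"dx": 8, "dy": 38, "dz": 0, "roll": 0, "jaw": -0.25},
    {"dx": 4, "dy": 38, "dz": 0, "roll": 0, "jaw": -0.25}
  ]
}}

```text
time_s: 13.2
ee_pos: [0.4492, 0.0574, 0.1976]
eef_rot: [-3.141, 0.0, 3.14]
force: [1.0, 0.0, 0.0]
grip_width: 0.0592
grip_force: 0.0
```

```bash
python3 - <<'E'
from h import *
for n in("top","scene"):
    w=cloud(camera(n))
    for r in jars(w,xr=(.3,.55),yr=(-.35,.4)):print(n,*r)
print(get_obs()["ee_pos"])
E
```

```text
top [144. 208.] 166 [0.5018 0.3436 0.0385 0.0402 0.0918]
top [187. 207.] 165 [0.5031 0.2265 0.0359 0.0377 0.0914]
top [369. 211.] 33 [ 0.491  -0.2729  0.0438  0.0172  0.0859]
top [173. 228.] 166 [0.4486 0.264  0.0357 0.038  0.0917]
top [146. 241.] 168 [0.412  0.3363 0.038  0.039  0.0917]
scene [325. 131.] 75 [0.415  0.3336 0.037  0.0438 0.0905]
scene [350. 140.] 87 [0.5059 0.345  0.0394 0.0495 0.0907]
scene [322. 145.] 86 [0.4527 0.2657 0.0407 0.0446 0.0907]
scene [330. 157.] 96 [0.5086 0.2277 0.0391 0.0421 0.0901]
scene [220. 226.] 356 [ 0.4486 -0.1758  0.0293  0.3165  0.0903]
scene [274. 197.] 34 [ 0.4916 -0.0227  0.0334  0.0096  0.0905]
scene [207. 259.] 59 [ 0.5021 -0.2913  0.0313  0.0404  0.0905]
[0.44944986 0.05972027 0.19766458]
```

Request:
{"name": "send_rows", "arguments": {
  "rows": [
    {"dx": 0, "dy": 34, "dz": 0, "roll": 0, "jaw": -0.25},
    {"dx": 0, "dy": 34, "dz": 0, "roll": 0, "jaw": -0.25},
    {"dx": 0, "dy": 34, "dz": 0, "roll": 0, "jaw": -0.25},
    {"dx": 0, "dy": 34, "dz": 0, "roll": 0, "jaw": -0.25},
    {"dx": 0, "dy": 34, "dz": 0, "roll": 0, "jaw": -0.25},
    {"dx": 0, "dy": 34, "dz": 0, "roll": 0, "jaw": -0.25},
    {"dx": 0, "dy": 0, "dz": 35, "roll": 0, "jaw": -0.25},
    {"dx": 0, "dy": 0, "dz": 35, "roll": 0, "jaw": -0.25},
    {"dx": 0, "dy": 0, "dz": 0, "roll": 0, "jaw": -0.25}
  ]
}}

```text
time_s: 14.05
ee_pos: [0.4481, 0.2585, 0.1217]
eef_rot: [-3.137, -0.008, 3.14]
force: [-0.5, -0.5, -0.8]
grip_width: 0.0589
grip_force: 0.0
```

Request:
{"name": "send_rows", "arguments": {
  "rows": [
    {"dx": 0, "dy": 0, "dz": 30, "roll": 0, "jaw": -0.25},
    {"dx": 0, "dy": 0, "dz": 20, "roll": 0, "jaw": -0.25},
    {"dx": 0, "dy": 0, "dz": 9, "roll": 0, "jaw": -0.25},
    {"dx": 0, "dy": 0, "dz": 2, "roll": 0, "jaw": 0.3},
    {"dx": 0, "dy": 0, "dz": 0, "roll": 0, "jaw": 0.3},
    {"dx": 0, "dy": 0, "dz": 0, "roll": 0, "jaw": 0.3}
  ]
}}

```text
time_s: 14.55
ee_pos: [0.4516, 0.2604, 0.0684]
eef_rot: [3.14, 0.002, 3.139]
force: [-0.8, 3.6, 4.2]
grip_width: 0.0421
grip_force: 1.9
```

Request:
{"name": "send_rows", "arguments": {
  "rows": [
    {"dx": 0, "dy": 0, "dz": -30, "roll": 0, "jaw": 0.3},
    {"dx": 0, "dy": 0, "dz": -40, "roll": 0, "jaw": 0.3},
    {"dx": 0, "dy": 0, "dz": -40, "roll": 0, "jaw": 0.3},
    {"dx": 0, "dy": 0, "dz": -20, "roll": 0, "jaw": 0.3},
    {"dx": 0, "dy": 0, "dz": 0, "roll": 0, "jaw": 0.3},
    {"dx": 0, "dy": 0, "dz": 0, "roll": 0, "jaw": 0.3},
    {"dx": 0, "dy": 0, "dz": 0, "roll": 0, "jaw": 0.3}
  ]
}}

```text
time_s: 15.13
ee_pos: [0.4499, 0.2594, 0.195]
eef_rot: [-3.14, -0.002, 3.14]
force: [-0.3, -0.2, -4.6]
grip_width: 0.0397
grip_force: 24.7
```

```bash
python3 - <<'E'
from h import *
s=np.load("sc.npz")["w"]
for lo in (.115,.12,.125,.13):
  for r in jars(s,lo=lo,hi=lo+.01,xr=(.45,.54),yr=(-.33,-.24)):print("old",lo,*r)
w=cloud(camera("scene"));e=get_obs()["ee_pos"];print(e)
for d in (.005,.01,.015,.02,.025):
  for r in jars(w,lo=e[2]+d-.003,hi=e[2]+d+.006,xr=(.4,.5),yr=(.22,.3)):print("new",d,*r)
E
```

```text
old 0.115 [205. 250.] 79 [ 0.5009 -0.2913  0.0297  0.0627  0.121 ]
old 0.12 [204. 246.] 195 [ 0.4955 -0.2905  0.0404  0.0643  0.1261]
old 0.125 [204. 245.] 160 [ 0.4962 -0.2897  0.035   0.065   0.1276]
old 0.13 [211. 238.] 24 [ 0.4969 -0.2644  0.0161  0.0144  0.1344]
old 0.13 [195. 251.] 22 [ 0.4952 -0.3165  0.0182  0.011   0.1348]
[0.44987547 0.25938086 0.19464804]
new 0.005 [325. 117.] 27 [0.4646 0.2603 0.0109 0.0564 0.2006]
new 0.01 [322. 117.] 32 [0.4555 0.2469 0.0281 0.045  0.2068]
new 0.015 [323. 114.] 56 [0.4577 0.2568 0.0259 0.0647 0.2127]
new 0.02 [324. 112.] 91 [0.4551 0.2576 0.031  0.0665 0.2167]
new 0.025 [323. 110.] 67 [0.4539 0.2556 0.0285 0.0666 0.2194]
```

Request:
{"name": "send_rows", "arguments": {
  "force": 40,
  "rows": [
    {"dx": -3.5, "dy": -36.6, "dz": 0, "roll": 0, "jaw": 0.3},
    {"dx": -3.5, "dy": -36.6, "dz": 0, "roll": 0, "jaw": 0.3},
    {"dx": -3.5, "dy": -36.6, "dz": 0, "roll": 0, "jaw": 0.3},
    {"dx": -3.5, "dy": -36.6, "dz": 0, "roll": 0, "jaw": 0.3},
    {"dx": -3.5, "dy": -36.6, "dz": 0, "roll": 0, "jaw": 0.3},
    {"dx": -3.5, "dy": -36.6, "dz": 0, "roll": 0, "jaw": 0.3},
    {"dx": -3.5, "dy": -36.6, "dz": 0, "roll": 0, "jaw": 0.3},
    {"dx": -3.5, "dy": -36.6, "dz": 0, "roll": 0, "jaw": 0.3},
    {"dx": -3.5, "dy": -36.6, "dz": 0, "roll": 0, "jaw": 0.3},
    {"dx": -3.5, "dy": -36.6, "dz": 0, "roll": 0, "jaw": 0.3},
    {"dx": -3.5, "dy": -36.6, "dz": 0, "roll": 0, "jaw": 0.3},
    {"dx": -3.5, "dy": -36.6, "dz": 0, "roll": 0, "jaw": 0.3}
  ]
}}

```text
time_s: 16.18
ee_pos: [0.491, -0.1812, 0.1948]
eef_rot: [3.14, -0.003, 3.14]
force: [0.8, 1.0, -2.9]
grip_width: 0.0395
grip_force: 39.7
```

Request:
{"name": "send_rows", "arguments": {
  "rows": [
    {"dx": -3.5, "dy": -36.6, "dz": 0, "roll": 0, "jaw": 0.3},
    {"dx": 0, "dy": 0, "dz": 20, "roll": 0, "jaw": 0.3},
    {"dx": 0, "dy": 0, "dz": 0, "roll": 0, "jaw": 0.3},
    {"dx": 0, "dy": 0, "dz": 0, "roll": 0, "jaw": 0.3}
  ]
}}

```text
time_s: 16.52
ee_pos: [0.4942, -0.2154, 0.1745]
eef_rot: [3.139, -0.004, 3.139]
force: [0.3, 1.3, -3.9]
grip_width: 0.0394
grip_force: 39.8
```

Request:
{"name": "send_rows", "arguments": {
  "rows": [
    {"dx": -1, "dy": 0, "dz": 25, "roll": 0, "jaw": 0.3},
    {"dx": 0, "dy": 0, "dz": 25, "roll": 0, "jaw": 0.3},
    {"dx": 0, "dy": 0, "dz": 15, "roll": 0, "jaw": 0.3},
    {"dx": 0, "dy": 0, "dz": 8, "roll": 0, "jaw": 0.3},
    {"dx": 0, "dy": 0, "dz": 4, "roll": 0, "jaw": 0.3},
    {"dx": 0, "dy": 0, "dz": 0, "roll": 0, "jaw": 0.3},
    {"dx": 0, "dy": 0, "dz": 0, "roll": 0, "jaw": 0.3}
  ]
}}

```text
time_s: 17.1
ee_pos: [0.4968, -0.2159, 0.1006]
eef_rot: [-3.141, 0.001, 3.14]
force: [-0.3, 0.8, -1.7]
grip_width: 0.0397
grip_force: 39.8
```

Request:
{"name": "send_rows", "arguments": {
  "rows": [
    {"dx": 0, "dy": 0, "dz": 3, "roll": 0, "jaw": 0.3},
    {"dx": 0, "dy": 0, "dz": 0, "roll": 0, "jaw": 0.3},
    {"dx": 0, "dy": 0, "dz": 0, "roll": 0, "jaw": 0.3}
  ]
}}

```text
time_s: 17.35
ee_pos: [0.4965, -0.2162, 0.097]
eef_rot: [-3.141, 0.001, 3.14]
force: [1.0, 0.6, -1.6]
grip_width: 0.0392
grip_force: 39.8
```

Request:
{"name": "send_rows", "arguments": {
  "rows": [
    {"dx": 0, "dy": 0, "dz": 3, "roll": 0, "jaw": 0.3},
    {"dx": 0, "dy": 0, "dz": 0, "roll": 0, "jaw": 0.3},
    {"dx": 0, "dy": 0, "dz": 0, "roll": 0, "jaw": -0.15},
    {"dx": 0, "dy": 0, "dz": 0, "roll": 0, "jaw": -0.15},
    {"dx": 0, "dy": 0, "dz": 0, "roll": 0, "jaw": -0.15},
    {"dx": 0, "dy": 0, "dz": -20, "roll": 0, "jaw": -0.15},
    {"dx": 0, "dy": 0, "dz": -40, "roll": 0, "jaw": -0.25},
    {"dx": 0, "dy": 0, "dz": -40, "roll": 0, "jaw": -0.25},
    {"dx": 0, "dy": 38, "dz": 0, "roll": 0, "jaw": -0.25},
    {"dx": 0, "dy": 38, "dz": 0, "roll": 0, "jaw": -0.25},
    {"dx": 0, "dy": 38, "dz": 0, "roll": 0, "jaw": -0.25},
    {"dx": 0, "dy": 38, "dz": 0, "roll": 0, "jaw": -0.25}
  ]
}}

```text
time_s: 18.35
ee_pos: [0.4962, -0.0627, 0.1939]
eef_rot: [-3.141, 0.001, 3.139]
force: [0.9, -0.7, -0.1]
grip_width: 0.0587
grip_force: 0.0
```

```bash
python3 - <<'E'
from h import *
for n in("top","scene"):
    w=cloud(camera(n))
    for r in jars(w,xr=(.35,.55),yr=(.0,.4)):print(n,*r)
    for r in jars(w,lo=.109,hi=.128,xr=(.45,.55),yr=(-.35,-.02)):print(n,*r)
print(get_obs()["ee_pos"],get_obs()["force"])
E
```

```text
top [145. 208.] 167 [0.5018 0.343  0.0389 0.0404 0.0911]
top [187. 207.] 159 [0.5031 0.2273 0.0361 0.0364 0.0918]
top [146. 241.] 172 [0.412  0.3359 0.038  0.0387 0.0917]
top [350. 210.] 169 [ 0.4945 -0.2143  0.0378  0.038   0.1143]
top [377. 211.] 164 [ 0.4931 -0.2864  0.0351  0.0379  0.1139]
scene [326. 131.] 72 [0.416  0.3354 0.0388 0.0382 0.0904]
scene [350. 140.] 85 [0.5065 0.3406 0.0404 0.0405 0.0905]
scene [330. 157.] 95 [0.5073 0.2268 0.0401 0.0419 0.0908]
scene [274. 190.] 46 [ 0.492  -0.0244  0.0311  0.0076  0.1194]
scene [227. 232.] 149 [ 0.4986 -0.2141  0.0393  0.0385  0.1127]
scene [206. 249.] 166 [ 0.4973 -0.2863  0.0397  0.039   0.1129]
[ 0.4964412  -0.06015472  0.19390752] [ 0.86064064 -0.2064373  -0.31524398]
```

Request:
{"name": "send_rows", "arguments": {
  "force": 40,
  "rows": [
    {"dx": -0.8, "dy": 35.9, "dz": 0, "roll": 0, "jaw": -0.25},
    {"dx": -0.8, "dy": 35.9, "dz": 0, "roll": 0, "jaw": -0.25},
    {"dx": -0.8, "dy": 35.9, "dz": 0, "roll": 0, "jaw": -0.25},
    {"dx": -0.8, "dy": 35.9, "dz": 0, "roll": 0, "jaw": -0.25},
    {"dx": -0.8, "dy": 35.9, "dz": 0, "roll": 0, "jaw": -0.25},
    {"dx": -0.8, "dy": 35.9, "dz": 0, "roll": 0, "jaw": -0.25},
    {"dx": -0.8, "dy": 35.9, "dz": 0, "roll": 0, "jaw": -0.25},
    {"dx": -0.8, "dy": 35.9, "dz": 0, "roll": 0, "jaw": -0.25},
    {"dx": 0, "dy": 0, "dz": 35, "roll": 0, "jaw": -0.25},
    {"dx": 0, "dy": 0, "dz": 35, "roll": 0, "jaw": -0.25},
    {"dx": 0, "dy": 0, "dz": 0, "roll": 0, "jaw": -0.25}
  ]
}}

```text
time_s: 19.37
ee_pos: [0.5009, 0.2222, 0.1176]
eef_rot: [-3.138, -0.008, 3.141]
force: [-0.7, 0.5, -1.8]
grip_width: 0.0586
grip_force: 0.0
```

Request:
{"name": "send_rows", "arguments": {
  "rows": [
    {"dx": 0, "dy": 3, "dz": 30, "roll": 0, "jaw": -0.25},
    {"dx": 0, "dy": 0, "dz": 18, "roll": 0, "jaw": -0.25},
    {"dx": 0, "dy": 0, "dz": 6, "roll": 0, "jaw": -0.25},
    {"dx": 0, "dy": 0, "dz": 0, "roll": 0, "jaw": 0.3},
    {"dx": 0, "dy": 0, "dz": 0, "roll": 0, "jaw": 0.3},
    {"dx": 0, "dy": 0, "dz": 0, "roll": 0, "jaw": 0.3},
    {"dx": 0, "dy": 0, "dz": 0, "roll": 0, "jaw": 0.3}
  ]
}}

```text
time_s: 19.95
ee_pos: [0.5043, 0.2263, 0.0712]
eef_rot: [3.141, 0.003, 3.14]
force: [0.5, 1.4, 5.4]
grip_width: 0.0393
grip_force: 39.9
```

Request:
{"name": "send_rows", "arguments": {
  "rows": [
    {"dx": 0, "dy": 0, "dz": -30, "roll": 0, "jaw": 0.3},
    {"dx": 0, "dy": 0, "dz": -40, "roll": 0, "jaw": 0.3},
    {"dx": 0, "dy": 0, "dz": -40, "roll": 0, "jaw": 0.3},
    {"dx": 0, "dy": 0, "dz": -15, "roll": 0, "jaw": 0.3},
    {"dx": 0, "dy": 0, "dz": 0, "roll": 0, "jaw": 0.3},
    {"dx": 0, "dy": 0, "dz": 0, "roll": 0, "jaw": 0.3},
    {"dx": 0, "dy": 0, "dz": 0, "roll": 0, "jaw": 0.3}
  ]
}}

```text
time_s: 20.53
ee_pos: [0.5028, 0.2259, 0.1932]
eef_rot: [-3.141, -0.002, 3.14]
force: [-0.5, -1.1, -1.8]
grip_width: 0.0394
grip_force: 39.9
```

Request:
{"name": "send_rows", "arguments": {
  "rows": [
    {"dx": -31.3, "dy": -9.2, "dz": 0, "roll": 0, "jaw": 0.3},
    {"dx": -31.3, "dy": -9.2, "dz": 0, "roll": 0, "jaw": 0.3},
    {"dx": -31.3, "dy": -9.2, "dz": 0, "roll": 0, "jaw": 0.3},
    {"dx": -31.3, "dy": -9.2, "dz": 0, "roll": 0, "jaw": 0.3},
    {"dx": 0, "dy": 0, "dz": 20, "roll": 0, "jaw": 0.3},
    {"dx": 0, "dy": 0, "dz": 20, "roll": 0, "jaw": 0.3},
    {"dx": 0, "dy": 0, "dz": 0, "roll": 0, "jaw": 0.3},
    {"dx": 0, "dy": 0, "dz": 0, "roll": 0, "jaw": 0.3}
  ]
}}

```text
time_s: 21.2
ee_pos: [0.6276, 0.1889, 0.1524]
eef_rot: [-3.141, -0.004, 3.14]
force: [1.1, 0.8, -0.6]
grip_width: 0.0392
grip_force: 39.9
```

Request:
{"name": "send_rows", "arguments": {
  "rows": [
    {"dx": 0, "dy": 0, "dz": 25, "roll": 0, "jaw": 0.3},
    {"dx": 0, "dy": 0, "dz": 20, "roll": 0, "jaw": 0.3},
    {"dx": 0, "dy": 0, "dz": 12, "roll": 0, "jaw": 0.3},
    {"dx": 0, "dy": 0, "dz": 6, "roll": 0, "jaw": 0.3},
    {"dx": 0, "dy": 0, "dz": 0, "roll": 0, "jaw": 0.3},
    {"dx": 0, "dy": 0, "dz": 0, "roll": 0, "jaw": 0.3},
    {"dx": 0, "dy": 0, "dz": 0, "roll": 0, "jaw": -0.15},
    {"dx": 0, "dy": 0, "dz": 0, "roll": 0, "jaw": -0.15},
    {"dx": 0, "dy": 0, "dz": 0, "roll": 0, "jaw": -0.15},
    {"dx": 0, "dy": 0, "dz": -20, "roll": 0, "jaw": -0.15},
    {"dx": 0, "dy": 0, "dz": -40, "roll": 0, "jaw": -0.25},
    {"dx": 0, "dy": 0, "dz": -40, "roll": 0, "jaw": -0.25}
  ]
}}

```text
time_s: 22.2
ee_pos: [0.6279, 0.1889, 0.1922]
eef_rot: [-3.141, -0.002, 3.14]
force: [0.4, -0.5, -0.6]
grip_width: 0.0586
grip_force: 0.0
```

Request:
{"name": "send_rows", "arguments": {
  "rows": [
    {"dx": 18, "dy": 22, "dz": 0, "roll": 0, "jaw": -0.25},
    {"dx": 18, "dy": 22, "dz": 0, "roll": 0, "jaw": -0.25},
    {"dx": 18, "dy": 22, "dz": 0, "roll": 0, "jaw": -0.25},
    {"dx": 18, "dy": 22, "dz": 0, "roll": 0, "jaw": -0.25},
    {"dx": 18, "dy": 22, "dz": 0, "roll": 0, "jaw": -0.25},
    {"dx": 18, "dy": 22, "dz": 0, "roll": 0, "jaw": -0.25},
    {"dx": 18, "dy": 22, "dz": 0, "roll": 0, "jaw": -0.25},
    {"dx": 0, "dy": 0, "dz": 0, "roll": 0, "jaw": -0.25},
    {"dx": 0, "dy": 0, "dz": 0, "roll": 0, "jaw": -0.25}
  ]
}}

```text
time_s: 22.95
ee_pos: [0.5023, 0.3442, 0.1921]
eef_rot: [3.141, 0.001, -3.141]
force: [0.4, 0.3, -0.0]
grip_width: 0.0588
grip_force: 0.0
```

```bash
python3 - <<'E'
from h import *
for n in("top","scene"):
    w=cloud(camera(n))
    for r in jars(w,xr=(.35,.57),yr=(.0,.4)):print(n,*r)
    for r in jars(w,lo=.1,hi=.128,xr=(.45,.7),yr=(.12,.34)):print(n,*r)
    for r in jars(w,lo=.109,hi=.128,xr=(.45,.7),yr=(-.35,-.02)):print(n,*r)
print(get_obs()["ee_pos"],get_obs()["force"])
E
```

```text
top [148. 241.] 130 [0.412  0.3337 0.038  0.0329 0.0919]
top [200. 161.] 169 [0.6283 0.1901 0.0389 0.0372 0.1091]
top [350. 210.] 173 [ 0.4945 -0.2144  0.0379  0.0379  0.113 ]
top [377. 210.] 169 [ 0.4931 -0.2864  0.0349  0.0377  0.1136]
scene [326. 131.] 79 [0.4141 0.3357 0.0401 0.0416 0.0901]
scene [350. 140.] 86 [0.5058 0.3433 0.0387 0.0442 0.0897]
scene [359. 174.] 112 [0.6315 0.1892 0.0399 0.0398 0.1075]
scene [274. 190.] 46 [ 0.493  -0.0257  0.0309  0.0063  0.1177]
scene [227. 232.] 149 [ 0.498  -0.2153  0.0392  0.0397  0.1126]
scene [206. 249.] 165 [ 0.4965 -0.2862  0.0405  0.0378  0.1128]
[0.50330375 0.34287619 0.19180628] [ 0.36800634 -0.2210074  -0.20096811]
```

Request:
{"name": "send_rows", "arguments": {
  "rows": [
    {"dx": 1, "dy": 0, "dz": 35, "roll": 0, "jaw": -0.25},
    {"dx": 0, "dy": 0, "dz": 35, "roll": 0, "jaw": -0.25},
    {"dx": 0, "dy": 0, "dz": 30, "roll": 0, "jaw": -0.25},
    {"dx": 0, "dy": 0, "dz": 15, "roll": 0, "jaw": -0.25},
    {"dx": 0, "dy": 0, "dz": 6, "roll": 0, "jaw": -0.25},
    {"dx": 0, "dy": 0, "dz": 0, "roll": 0, "jaw": 0.3},
    {"dx": 0, "dy": 0, "dz": 0, "roll": 0, "jaw": 0.3},
    {"dx": 0, "dy": 0, "dz": 0, "roll": 0, "jaw": 0.3},
    {"dx": 0, "dy": 0, "dz": 0, "roll": 0, "jaw": 0.3}
  ]
}}

```text
time_s: 23.8
ee_pos: [0.5026, 0.3437, 0.0721]
eef_rot: [3.14, 0.002, 3.14]
force: [-0.1, 0.3, 3.7]
grip_width: 0.0395
grip_force: 40.0
```

Request:
{"name": "send_rows", "arguments": {
  "rows": [
    {"dx": 0, "dy": 0, "dz": -30, "roll": 0, "jaw": 0.3},
    {"dx": 0, "dy": 0, "dz": -40, "roll": 0, "jaw": 0.3},
    {"dx": 0, "dy": 0, "dz": -40, "roll": 0, "jaw": 0.3},
    {"dx": 0, "dy": 0, "dz": -15, "roll": 0, "jaw": 0.3},
    {"dx": 0, "dy": 0, "dz": 0, "roll": 0, "jaw": 0.3},
    {"dx": 0, "dy": 0, "dz": 0, "roll": 0, "jaw": 0.3},
    {"dx": 0, "dy": 0, "dz": 0, "roll": 0, "jaw": 0.3}
  ]
}}

```text
time_s: 24.38
ee_pos: [0.5011, 0.3429, 0.1933]
eef_rot: [-3.14, -0.003, 3.14]
force: [-0.8, 0.1, -4.4]
grip_width: 0.0395
grip_force: 40.0
```

Request:
{"name": "send_rows", "arguments": {
  "rows": [
    {"dx": 0, "dy": -20, "dz": -30, "roll": 0, "jaw": 0.3},
    {"dx": 2, "dy": -38.7, "dz": 0, "roll": 0, "jaw": 0.3},
    {"dx": 2, "dy": -38.7, "dz": 0, "roll": 0, "jaw": 0.3},
    {"dx": 2, "dy": -38.7, "dz": 0, "roll": 0, "jaw": 0.3},
    {"dx": 2, "dy": -38.7, "dz": 0, "roll": 0, "jaw": 0.3},
    {"dx": 2, "dy": -38.7, "dz": 0, "roll": 0, "jaw": 0.3},
    {"dx": 2, "dy": -38.7, "dz": 0, "roll": 0, "jaw": 0.3},
    {"dx": -2, "dy": -38.7, "dz": 0, "roll": 0, "jaw": 0.3},
    {"dx": -2, "dy": -38.7, "dz": 0, "roll": 0, "jaw": 0.3},
    {"dx": -2, "dy": -38.7, "dz": 0, "roll": 0, "jaw": 0.3},
    {"dx": -2, "dy": -38.7, "dz": 0, "roll": 0, "jaw": 0.3},
    {"dx": -2, "dy": -38.7, "dz": 0, "roll": 0, "jaw": 0.3}
  ]
}}

```text
time_s: 25.38
ee_pos: [0.4981, -0.1041, 0.2236]
eef_rot: [3.141, -0.003, 3.14]
force: [0.8, 0.6, -4.0]
grip_width: 0.039
grip_force: 40.0
```

Request:
{"name": "send_rows", "arguments": {
  "rows": [
    {"dx": 0, "dy": -38.7, "dz": 0, "roll": 0, "jaw": 0.3},
    {"dx": 0, "dy": 0, "dz": 25, "roll": 0, "jaw": 0.3},
    {"dx": 0, "dy": 0, "dz": 25, "roll": 0, "jaw": 0.3},
    {"dx": 0, "dy": 0, "dz": 0, "roll": 0, "jaw": 0.3},
    {"dx": 0, "dy": 0, "dz": 0, "roll": 0, "jaw": 0.3}
  ]
}}

```text
time_s: 25.8
ee_pos: [0.498, -0.1407, 0.1738]
eef_rot: [3.14, -0.004, 3.14]
force: [0.8, -0.4, -3.6]
grip_width: 0.0391
grip_force: 40.0
```

Request:
{"name": "send_rows", "arguments": {
  "rows": [
    {"dx": 0, "dy": -1, "dz": 25, "roll": 0, "jaw": 0.3},
    {"dx": 0, "dy": 0, "dz": 25, "roll": 0, "jaw": 0.3},
    {"dx": 0, "dy": 0, "dz": 15, "roll": 0, "jaw": 0.3},
    {"dx": 0, "dy": 0, "dz": 8, "roll": 0, "jaw": 0.3},
    {"dx": 0, "dy": 0, "dz": 3, "roll": 0, "jaw": 0.3},
    {"dx": 0, "dy": 0, "dz": 0, "roll": 0, "jaw": 0.3},
    {"dx": 0, "dy": 0, "dz": 0, "roll": 0, "jaw": 0.3}
  ]
}}

```text
time_s: 26.38
ee_pos: [0.4996, -0.1421, 0.1008]
eef_rot: [-3.141, 0.002, 3.14]
force: [0.4, 0.3, -0.9]
grip_width: 0.0392
grip_force: 40.0
```

Request:
{"name": "send_rows", "arguments": {
  "rows": [
    {"dx": 0, "dy": 0, "dz": 2, "roll": 0, "jaw": 0.3},
    {"dx": 0, "dy": 0, "dz": 0, "roll": 0, "jaw": 0.3},
    {"dx": 0, "dy": 0, "dz": 0, "roll": 0, "jaw": -0.15},
    {"dx": 0, "dy": 0, "dz": 0, "roll": 0, "jaw": -0.15},
    {"dx": 0, "dy": 0, "dz": 0, "roll": 0, "jaw": -0.15},
    {"dx": 0, "dy": 0, "dz": -20, "roll": 0, "jaw": -0.15},
    {"dx": 0, "dy": 0, "dz": -40, "roll": 0, "jaw": -0.25},
    {"dx": 0, "dy": 0, "dz": -40, "roll": 0, "jaw": -0.25},
    {"dx": 7, "dy": 38, "dz": 0, "roll": 0, "jaw": -0.25},
    {"dx": 7, "dy": 38, "dz": 0, "roll": 0, "jaw": -0.25},
    {"dx": 7, "dy": 38, "dz": 0, "roll": 0, "jaw": -0.25},
    {"dx": 7, "dy": 38, "dz": 0, "roll": 0, "jaw": -0.25}
  ]
}}

```text
time_s: 27.38
ee_pos: [0.4707, 0.0113, 0.1979]
eef_rot: [-3.142, 0.001, 3.139]
force: [1.5, 1.3, -0.1]
grip_width: 0.0592
grip_force: 0.0
```

```bash
python3 - <<'E'
from h import *
w=cloud(camera("top"))
for r in jars(w,xr=(.35,.57),yr=(.06,.4)):print(*r)
for r in jars(w,lo=.1,hi=.128,xr=(.45,.7),yr=(.12,.34)):print(*r)
for r in jars(w,lo=.109,hi=.128,xr=(.45,.7),yr=(-.35,-.02)):print(*r)
print(get_obs()["ee_pos"],get_obs()["force"])
E
```

```text
[146. 241.] 170 [0.4119 0.3352 0.038  0.0401 0.0921]
[200. 161.] 170 [0.6279 0.1897 0.0383 0.0374 0.1087]
[323. 209.] 163 [ 0.4983 -0.1426  0.0352  0.0377  0.114 ]
[350. 210.] 169 [ 0.4944 -0.2143  0.0379  0.0379  0.114 ]
[377. 210.] 167 [ 0.4932 -0.2862  0.0352  0.0388  0.1137]
[0.4697215  0.01639226 0.19794419] [-0.5338119   1.88594902  1.04504088]
```

Request:
{"name": "send_rows", "arguments": {
  "rows": [
    {"dx": 6.4, "dy": 35.5, "dz": 0, "roll": 0, "jaw": -0.25},
    {"dx": 6.4, "dy": 35.5, "dz": 0, "roll": 0, "jaw": -0.25},
    {"dx": 6.4, "dy": 35.5, "dz": 0, "roll": 0, "jaw": -0.25},
    {"dx": 6.4, "dy": 35.5, "dz": 0, "roll": 0, "jaw": -0.25},
    {"dx": 6.4, "dy": 35.5, "dz": 0, "roll": 0, "jaw": -0.25},
    {"dx": 6.4, "dy": 35.5, "dz": 0, "roll": 0, "jaw": -0.25},
    {"dx": 6.4, "dy": 35.5, "dz": 0, "roll": 0, "jaw": -0.25},
    {"dx": 6.4, "dy": 35.5, "dz": 0, "roll": 0, "jaw": -0.25},
    {"dx": 6.4, "dy": 35.5, "dz": 0, "roll": 0, "jaw": -0.25},
    {"dx": 0, "dy": 0, "dz": 35, "roll": 0, "jaw": -0.25},
    {"dx": 0, "dy": 0, "dz": 0, "roll": 0, "jaw": -0.25},
    {"dx": 0, "dy": 0, "dz": 0, "roll": 0, "jaw": -0.25}
  ]
}}

```text
time_s: 28.43
ee_pos: [0.4136, 0.329, 0.1617]
eef_rot: [-3.14, -0.003, 3.14]
force: [0.1, -0.1, 0.8]
grip_width: 0.0586
grip_force: 0.0
```

Request:
{"name": "send_rows", "arguments": {
  "rows": [
    {"dx": 1, "dy": 6, "dz": 30, "roll": 0, "jaw": -0.25},
    {"dx": 0, "dy": 0, "dz": 35, "roll": 0, "jaw": -0.25},
    {"dx": 0, "dy": 0, "dz": 18, "roll": 0, "jaw": -0.25},
    {"dx": 0, "dy": 0, "dz": 7, "roll": 0, "jaw": -0.25},
    {"dx": 0, "dy": 0, "dz": 0, "roll": 0, "jaw": 0.3},
    {"dx": 0, "dy": 0, "dz": 0, "roll": 0, "jaw": 0.3},
    {"dx": 0, "dy": 0, "dz": 0, "roll": 0, "jaw": 0.3},
    {"dx": 0, "dy": 0, "dz": 0, "roll": 0, "jaw": 0.3}
  ]
}}

```text
time_s: 29.1
ee_pos: [0.4142, 0.3362, 0.0744]
eef_rot: [3.139, 0.003, 3.14]
force: [1.0, 1.5, 7.0]
grip_width: 0.0391
grip_force: 40.0
```

Request:
{"name": "send_rows", "arguments": {
  "rows": [
    {"dx": 0, "dy": 0, "dz": -30, "roll": 0, "jaw": 0.3},
    {"dx": 0, "dy": 0, "dz": -40, "roll": 0, "jaw": 0.3},
    {"dx": 0, "dy": 0, "dz": -40, "roll": 0, "jaw": 0.3},
    {"dx": 0, "dy": 0, "dz": -15, "roll": 0, "jaw": 0.3},
    {"dx": 0, "dy": 0, "dz": 0, "roll": 0, "jaw": 0.3},
    {"dx": 0, "dy": 0, "dz": 0, "roll": 0, "jaw": 0.3},
    {"dx": 0, "dy": 0, "dz": 0, "roll": 0, "jaw": 0.3}
  ]
}}

```text
time_s: 29.68
ee_pos: [0.4126, 0.3351, 0.1957]
eef_rot: [-3.14, -0.002, 3.14]
force: [0.3, -0.2, -4.2]
grip_width: 0.0389
grip_force: 40.0
```

Request:
{"name": "send_rows", "arguments": {
  "rows": [
    {"dx": 0, "dy": -15, "dz": -30, "roll": 0, "jaw": 0.3},
    {"dx": -8.8, "dy": -38.8, "dz": 0, "roll": 0, "jaw": 0.3},
    {"dx": -8.8, "dy": -38.8, "dz": 0, "roll": 0, "jaw": 0.3},
    {"dx": -8.8, "dy": -38.8, "dz": 0, "roll": 0, "jaw": 0.3},
    {"dx": -8.8, "dy": -38.8, "dz": 0, "roll": 0, "jaw": 0.3},
    {"dx": -8.8, "dy": -38.8, "dz": 0, "roll": 0, "jaw": 0.3},
    {"dx": -8.8, "dy": -38.8, "dz": 0, "roll": 0, "jaw": 0.3},
    {"dx": -8.8, "dy": -38.8, "dz": 0, "roll": 0, "jaw": 0.3},
    {"dx": -8.8, "dy": -38.8, "dz": 0, "roll": 0, "jaw": 0.3},
    {"dx": -8.8, "dy": -38.8, "dz": 0, "roll": 0, "jaw": 0.3},
    {"dx": -8.8, "dy": -38.8, "dz": 0, "roll": 0, "jaw": 0.3},
    {"dx": 0, "dy": 0, "dz": 0, "roll": 0, "jaw": 0.3}
  ]
}}

```text
time_s: 30.68
ee_pos: [0.5005, -0.073, 0.2252]
eef_rot: [-3.141, -0.003, 3.135]
force: [-0.7, 0.8, -4.5]
grip_width: 0.0394
grip_force: 40.0
```

Request:
{"name": "send_rows", "arguments": {
  "rows": [
    {"dx": 0, "dy": 0, "dz": 25, "roll": 0, "jaw": 0.3},
    {"dx": 0, "dy": 0, "dz": 25, "roll": 0, "jaw": 0.3},
    {"dx": 0, "dy": 0, "dz": 0, "roll": 0, "jaw": 0.3},
    {"dx": 0, "dy": 0, "dz": 0, "roll": 0, "jaw": 0.3}
  ]
}}

```text
time_s: 31.02
ee_pos: [0.4996, -0.0673, 0.1759]
eef_rot: [3.141, -0.004, 3.14]
force: [0.5, 0.2, -2.6]
grip_width: 0.039
grip_force: 40.0
```

Request:
{"name": "send_rows", "arguments": {
  "rows": [
    {"dx": -1, "dy": -1, "dz": 25, "roll": 0, "jaw": 0.3},
    {"dx": 0, "dy": 0, "dz": 25, "roll": 0, "jaw": 0.3},
    {"dx": 0, "dy": 0, "dz": 15, "roll": 0, "jaw": 0.3},
    {"dx": 0, "dy": 0, "dz": 8, "roll": 0, "jaw": 0.3},
    {"dx": 0, "dy": 0, "dz": 3, "roll": 0, "jaw": 0.3},
    {"dx": 0, "dy": 0, "dz": 0, "roll": 0, "jaw": 0.3},
    {"dx": 0, "dy": 0, "dz": 0, "roll": 0, "jaw": 0.3}
  ]
}}

```text
time_s: 31.6
ee_pos: [0.5021, -0.0686, 0.1028]
eef_rot: [-3.141, 0.002, 3.14]
force: [-1.4, 2.0, -0.9]
grip_width: 0.039
grip_force: 40.0
```

Request:
{"name": "send_rows", "arguments": {
  "rows": [
    {"dx": 0, "dy": 0, "dz": 2, "roll": 0, "jaw": 0.3},
    {"dx": 0, "dy": 0, "dz": 0, "roll": 0, "jaw": 0.3},
    {"dx": 0, "dy": 0, "dz": 0, "roll": 0, "jaw": -0.15},
    {"dx": 0, "dy": 0, "dz": 0, "roll": 0, "jaw": -0.15},
    {"dx": 0, "dy": 0, "dz": 0, "roll": 0, "jaw": -0.15},
    {"dx": 0, "dy": 0, "dz": -20, "roll": 0, "jaw": -0.15},
    {"dx": 0, "dy": 0, "dz": -40, "roll": 0, "jaw": 0},
    {"dx": 0, "dy": 0, "dz": -40, "roll": 0, "jaw": 1},
    {"dx": 38, "dy": 0, "dz": 0, "roll": 0, "jaw": 1},
    {"dx": 38, "dy": -10, "dz": 0, "roll": 0, "jaw": 1},
    {"dx": 38, "dy": -38, "dz": 0, "roll": 0, "jaw": 1},
    {"dx": 5, "dy": -38, "dz": 0, "roll": 0, "jaw": 1}
  ]
}}

```text
time_s: 32.6
ee_pos: [0.388, -0.1451, 0.2001]
eef_rot: [-3.141, 0.001, -3.141]
force: [1.1, 0.4, -0.6]
grip_width: 0.0176
grip_force: 0.0
```

```bash
python3 - <<'E'
from h import *
for n in("top","scene"):
    w=cloud(camera(n))
    for r in jars(w,lo=.1,hi=.128,xr=(.45,.7),yr=(.12,.34)):print(*r)
    for r in jars(w,lo=.109,hi=.128,xr=(.46,.7),yr=(-.35,-.02)):print(*r)
print(get_obs()["ee_pos"],get_obs()["force"])
E
```

```text
[200. 161.] 171 [0.628  0.1898 0.0385 0.0385 0.1087]
[295. 209.] 162 [ 0.4973 -0.0678  0.0376  0.0375  0.1135]
[323. 208.] 168 [ 0.4985 -0.1424  0.0353  0.0377  0.1136]
[350. 210.] 171 [ 0.4945 -0.2145  0.0379  0.0383  0.1137]
[377. 210.] 166 [ 0.4931 -0.2859  0.0351  0.0392  0.1135]
[359. 174.] 116 [0.6322 0.19   0.0395 0.0421 0.1075]
[274. 190.] 45 [ 0.4913 -0.0244  0.0303  0.0059  0.1184]
[266. 202.] 123 [ 0.5025 -0.0695  0.0413  0.0388  0.1129]
[247. 217.] 136 [ 0.503  -0.143   0.0384  0.0413  0.113 ]
[227. 232.] 150 [ 0.4981 -0.2149  0.0369  0.0377  0.1129]
[206. 249.] 162 [ 0.4967 -0.2863  0.0392  0.0375  0.1127]
[ 0.38984972 -0.14928207  0.20022155] [-0.20742933  0.20830426 -0.37131791]
```

Request:
{"name": "send_rows", "arguments": {
  "rows": [
    {"dx": 2, "dy": -28, "dz": 20, "roll": 0, "jaw": 1},
    {"dx": 0, "dy": 0, "dz": 38, "roll": 0, "jaw": 1},
    {"dx": 0, "dy": 0, "dz": 38, "roll": 0, "jaw": 1},
    {"dx": 0, "dy": 0, "dz": 38, "roll": 0, "jaw": 1},
    {"dx": 0, "dy": 0, "dz": 0, "roll": 0, "jaw": 1},
    {"dx": 0, "dy": 0, "dz": 0, "roll": 0, "jaw": 1}
  ]
}}

```text
time_s: 33.2
ee_pos: [0.3886, -0.1734, 0.0653]
eef_rot: [3.14, -0.002, 3.14]
force: [0.4, -0.2, 0.4]
grip_width: 0.0007
grip_force: 0.0
```

Request:
{"name": "send_rows", "arguments": {
  "rows": [
    {"dx": -10, "dy": 0, "dz": 0, "roll": 0, "jaw": 1},
    {"dx": -10, "dy": 0, "dz": 0, "roll": 0, "jaw": 1},
    {"dx": -6, "dy": 0, "dz": 0, "roll": 0, "jaw": 1},
    {"dx": -5, "dy": 0, "dz": 0, "roll": 0, "jaw": 1},
    {"dx": -5, "dy": 0, "dz": 0, "roll": 0, "jaw": 1},
    {"dx": -5, "dy": 0, "dz": 0, "roll": 0, "jaw": 1},
    {"dx": -6, "dy": 0, "dz": 0, "roll": 0, "jaw": 1},
    {"dx": -7, "dy": 0, "dz": 0, "roll": 0, "jaw": 1},
    {"dx": -8, "dy": 0, "dz": 0, "roll": 0, "jaw": 1},
    {"dx": -8, "dy": 0, "dz": 0, "roll": 0, "jaw": 1},
    {"dx": -8, "dy": 0, "dz": 0, "roll": 0, "jaw": 1},
    {"dx": -8, "dy": 0, "dz": 0, "roll": 0, "jaw": 1}
  ]
}}

```text
time_s: 34.2
ee_pos: [0.4751, -0.1743, 0.0653]
eef_rot: [-3.141, -0.001, 3.14]
force: [-4.4, -3.5, 1.4]
grip_width: 0.0005
grip_force: 2.2
```

Pushing fine. Continue: about 110 mm remain.

Request:
{"name": "send_rows", "arguments": {
  "rows": [
    {"dx": -8, "dy": 0, "dz": 0, "roll": 0, "jaw": 1},
    {"dx": -8, "dy": 0, "dz": 0, "roll": 0, "jaw": 1},
    {"dx": -8, "dy": 0, "dz": 0, "roll": 0, "jaw": 1},
    {"dx": -8, "dy": 0, "dz": 0, "roll": 0, "jaw": 1},
    {"dx": -8, "dy": 0, "dz": 0, "roll": 0, "jaw": 1},
    {"dx": -8, "dy": 0, "dz": 0, "roll": 0, "jaw": 1},
    {"dx": -8, "dy": 0, "dz": 0, "roll": 0, "jaw": 1},
    {"dx": -8, "dy": 0, "dz": 0, "roll": 0, "jaw": 1},
    {"dx": -8, "dy": 0, "dz": 0, "roll": 0, "jaw": 1},
    {"dx": -8, "dy": 0, "dz": 0, "roll": 0, "jaw": 1},
    {"dx": -7, "dy": 0, "dz": 0, "roll": 0, "jaw": 1},
    {"dx": -5, "dy": 0, "dz": 0, "roll": 0, "jaw": 1}
  ]
}}

```text
time_s: 35.2
ee_pos: [0.5674, -0.1742, 0.0652]
eef_rot: [3.142, -0.0, 3.14]
force: [-1.5, -1.0, 0.3]
grip_width: 0.0005
grip_force: 1.3
```

Request:
{"name": "send_rows", "arguments": {
  "rows": [
    {"dx": -4, "dy": 0, "dz": 0, "roll": 0, "jaw": 1},
    {"dx": -4, "dy": 0, "dz": 0, "roll": 0, "jaw": 1},
    {"dx": -4, "dy": 0, "dz": 0, "roll": 0, "jaw": 1},
    {"dx": -3, "dy": 0, "dz": 0, "roll": 0, "jaw": 1},
    {"dx": 0, "dy": 0, "dz": 0, "roll": 0, "jaw": 1},
    {"dx": 0, "dy": 0, "dz": 0, "roll": 0, "jaw": 1}
  ]
}}

```text
time_s: 35.7
ee_pos: [0.5822, -0.174, 0.0656]
eef_rot: [3.141, 0.001, 3.14]
force: [-0.1, -0.2, 0.6]
grip_width: 0.0002
grip_force: 0.0
```

Request:
{"name": "send_rows", "arguments": {
  "rows": [
    {"dx": -3, "dy": 0, "dz": 0, "roll": 0, "jaw": 1},
    {"dx": -3, "dy": 0, "dz": 0, "roll": 0, "jaw": 1},
    {"dx": 0, "dy": 0, "dz": 0, "roll": 0, "jaw": 1},
    {"dx": 0, "dy": 0, "dz": 0, "roll": 0, "jaw": 1}
  ]
}}

```text
time_s: 36.03
ee_pos: [0.5851, -0.174, 0.0656]
eef_rot: [3.14, -0.007, 3.139]
force: [-27.5, 2.7, 14.7]
grip_width: -0.0
grip_force: 13.8
```

At the stop; back away and check.

Request:
{"name": "send_rows", "arguments": {
  "rows": [
    {"dx": 5, "dy": 0, "dz": 0, "roll": 0, "jaw": 1},
    {"dx": 20, "dy": 0, "dz": 0, "roll": 0, "jaw": 1},
    {"dx": 38, "dy": 0, "dz": 0, "roll": 0, "jaw": 1},
    {"dx": 38, "dy": 0, "dz": -20, "roll": 0, "jaw": 1},
    {"dx": 38, "dy": 0, "dz": -30, "roll": 0, "jaw": 1},
    {"dx": 38, "dy": 0, "dz": -30, "roll": 0, "jaw": 1},
    {"dx": 0, "dy": 0, "dz": -30, "roll": 0, "jaw": 1},
    {"dx": 0, "dy": 0, "dz": 0, "roll": 0, "jaw": 1},
    {"dx": 0, "dy": 0, "dz": 0, "roll": 0, "jaw": 1}
  ]
}}

```text
time_s: 36.78
ee_pos: [0.4234, -0.1743, 0.1683]
eef_rot: [-3.14, 0.004, 3.14]
force: [0.6, 0.7, -0.4]
grip_width: 0.0005
grip_force: 0.0
```

```bash
python3 - <<'E'
from h import *
c=camera("top");save(c,"end");w=cloud(c)
q=w[150:260,265:420].reshape(-1,3);s=q[(q[:,2]>.094)&(q[:,2]<.106)&(q[:,0]<.612)&(q[:,0]>.56)&(q[:,1]<-.02)]
print(len(s),cv2.minAreaRect((s[:,:2]*1000).astype(np.float32)))
for r in jars(w,lo=.1,hi=.128,xr=(.45,.7),yr=(.12,.34)):print(*r)
o=w[235:270,90:120].reshape(-1,3);o=o[(o[:,2]>.02)&(o[:,2]<.04)];print(cv2.minAreaRect((o[:,:2]*1000).astype(np.float32))[0])
print(get_obs()["ee_pos"],get_obs()["force"])
E
```

```text
739 ((599.92724609375, -185.845703125), (322.0103454589844, 20.847023010253906), 88.75399780273438)
[200. 161.] 170 [0.6281 0.1899 0.0387 0.039  0.1087]
(382.27734375, 476.644775390625)
[ 0.4230153  -0.17398988  0.16679491] [-0.8438996   0.31592514 -0.84468514]
```

View pics/end.png

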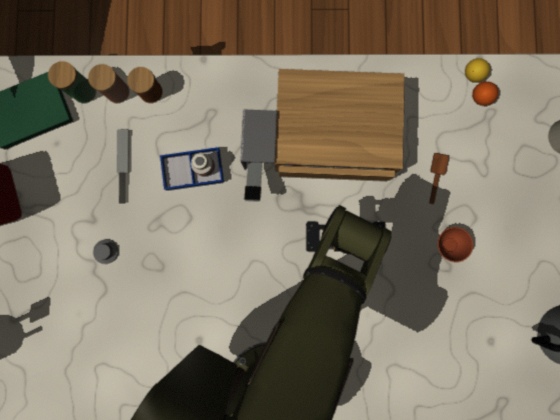

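The drawer front at px (285–395, 172) is back at its starting position, one canister stands in the tray at (202,161), and everything else lies where it was.

```bash
python3 -c "
from station import *
print(hand_in())"
```

```text
the job is handed in; nothing more can be done
None
```

The job is handed in: four full canisters stand with their floors sunk in the drawer's front row, the one empty canister is in the tray with its floor up, and the drawer is pushed gently shut; the hand-in gave no verdict.

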